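# Refit the film cutter on the bag sealer

### The arm

A 7-joint arm with a two-finger parallel gripper is mounted at the origin on the work surface. World frame = base frame: x ahead of the robot, y to its left, z up, the work surface at z = 0. Lengths are in m, angles in rad, forces in N, time in s.
With the tool pointing down it reaches from about 0.4 to 0.85 m from the base axis. Payload 4.5 kg.
Tool frame: the origin (TCP) lies midway between the tips of the shut fingers; the grasp point (between the pads) lies 19 mm behind it (manip.hold_point_z is the z of the grasp point in the tool frame, in m); z points along the fingers, y is the line along which they close (so a half turn about z gives the same grasp; the last joint's range is limited). The gripper opens to 88 mm and grips with 3 to 60 N. Pads are 18 mm wide; open, the fingers measure 123 mm over their backs; the gripper's body (75 mm by 187 mm) begins 45 mm behind the grasp point.
Start: joints at [-1.217, 0.689, -0.195, 1.565, 0.157, 0.902, -0.215], TCP at [0.196, 0.593, 0.239] pointing down, gripper open.
Joint ranges: [-3.01, 3.01], [-0.46, 2.08], [-1.47, 1.51], [0.13, 2.56], [-1, 4.14], [0.04, 2.09], [-2.66, 2.66]. Speed limits (rad/s): [2.57, 2.57, 3.14, 3.14, 3.14, 3.14, 3.14].

### API

Orientations are given as a unit quaternion [x, y, z, w].
In Python, from bench import telemetry, camera, manip, spot_in gives the robot as it stands. The module is installed in compiled form; this text tells all that it offers.
- The arm moves only by the shell command python3 -m jog 'ROWS' [FORCE]. ROWS is JSON, a list of rows, each an object with "claw": the opening, from -1 (shut) to 1 (fully open); "travel": the shift along the tool's x, y, z normalised to -1 to 1, where 1 is 1000 mm, a list of three; "angular": the turn, a rotation vector about the tool's x, y, z normalised to -1 to 1, where 1 is 0.1 rad, a list of three. A call has 1 to 20 rows; each row shifts and turns the commanded pose from where the row before left it, along the tool's axes as they then stand; what a row does not reach is not made up. A row lasts 1/12 s, in which the tool goes at most 41.7 mm and 7.16 degrees, less where a joint would pass 70% of its speed; a pose out of reach is approached as far as the arm can. A call with a number of a shift or a turn outside -1 to 1 is refused whole. A call with a gripper value outside its range is refused whole. The fingers move at their own pace and stop on an object; FORCE is the grip in N (left out, the last holds). Time passes only in rows, so rows that do not move let the fingers close. It gives the time, the measured TCP pose, the force, the opening and the grip force at its end, in the units of the state.
- telemetry.read_state(): the state, without advancing time (a new reading comes with each control period).
- camera(name): name is "scene" or "side" or "wrist"; returns a dict with "pixels" (400x640x3 uint8, red, green, blue), "camera_matrix" (3x3 intrinsics, pixels), "cam_to_world" (4x4, takes a point from camera to world coordinates); the wrist camera has in their place "T_tool_cam" (4x4, takes a point from camera to tool coordinates, whose origin is the TCP and whose axes are the flange's). Camera axes: x right, y up, looking along -z (the intrinsics and any distortion apply to the point x, -y, -z); pixel columns grow to the right and rows downward; lengths in m; the calibration is good to about 2 mm. A picture is of the moment at which its call begins: read the wrist's pose just before it. There is no depth.
- manip.sign_off(): hands the job in; it is judged then, once.
Trained networks look in a picture, given as the dict that the camera call returned (one of the last four; its "shot" number tells which), for a name from the list of things; names that differ only in an ending like _2 or _b are one class to them, and where a whole thing is asked for, a point or a joint stands for the part that bears it (a point fixed in the world has none). Each returns a list of dicts, best first, with "conf" (0 to 1); they miss things now and then, are a little off and sometimes report something else, mostly with a low value. They report only what shows in the picture. A call takes as long as a camera call.
- spot_in(picture, query): "xy" ([column, row] in pixels, amid what is visible of it).
The state is a dict: "t": time; "qpos": joint angles; "joint_vel": joint speeds; "effort": joint torques, N m; "position": TCP position; "tool_rot": TCP orientation; "force": force on the tool from outside, world axes, zero at the start; "ft_torque": the same for the moment, N m; "finger_gap": opening from 0.0 (shut) to 1.0 (fully open); "grasp_force": force on a finger pad.
Only numpy, scipy, OpenCV 4.12 (cv2) and the standard library are available. Lean on these libraries where they do the work, as an engineer would, in place of code of your own. Each camera call takes 0.05 s, during which the arm holds its last target. There are 200 camera calls.

### The job

The film cutter has been off the bag sealer for a new blade: put it back on the raised sealer arm, entering the track at the arm's open end with the rounded brass nose first, and slide it down towards the hinge until it comes up against the catch in the track and the catch's spring pin has clicked up into its foot, then let go. The catch is clamped where the last user left it, so feel for it; do not force the cutter, do not press the arm down, as the sealer is switched on, and leave the other things on the table where they are.

Things in the scene. Friction and masses are not known exactly. Their poses are not given: they have to be found in the camera images.
- carriage_mid (a point): film cutter: loose black carriage on a brass T foot, standing on the foot on the table; 100 mm long (y), 36 wide (x), 69 tall, about 0.2 kg. Point on its middle plane, 35 mm above the foot's underside. z up through the grip, +y to the nose, the end that enters the track first. Brass neck 11 mm wide, 6 to 15 mm up; body 36 x 86 mm, 15 to 31 mm up; above it the grip fin
- carriage_grip (a point): middle of the cutter's upright grip fin, where it is pinched: 53 mm above the foot's underside, 4 mm behind the cutter's middle (y = -4). The fin is 16 mm thick (x), 50 mm long (y) and spans 31 to 69 mm above the foot's underside. Axes as carriage_mid
- carriage_nose (a point): rounded tip of the cutter's brass foot, 12 mm out from under the body, at its nose end, 50 mm ahead (+y) of carriage_mid, 3 mm above the foot's underside; axes as carriage_mid. The foot is 24 mm wide, 6 mm thick, y = -50 to +50; its last 12 mm are rounded in plan (radius 12) and ramped up underneath (25 degrees) to ride over the spring pin. A 20 mm gap (y = -40 to -20) lets the pin rise
- track_mouth (a point): open end of the track, at the raised tip of the bag sealer's aluminium arm: middle of the track floor at its end. Arm axes: +y down the slope along the track, from the open end to the hinge (the way the cutter slides); z square out of the track floor, 26 degrees from vertical; x across. Below the tip a black hand pad reaches 20 mm beyond the mouth, its top 17 mm below the track floor
- track_end (a point): closed end of the track near the hinge, middle of the track floor, 260 mm along +y from track_mouth; axes as track_mouth. The track is a T-slot 27 mm wide and 8.5 mm high inside, under two lips 4 mm thick with a 15 mm gap between. The foot has 1.5 mm play to either side and 2.5 mm upwards from the floor. Before it the catch, a dark steel block with a screw head on top, is clamped in the track
- sealer_foot (a point): middle of the underside of the sealer's base, a grey box 360 mm long (y), 84 wide (x), 60 high, fixed to the table. The 37 mm wide arm is hinged 150 mm along +y from here, 80 mm up, and stands open 26 degrees, its tip 295 mm from the hinge. Where the catch is clamped on the arm differs each time: with the cutter home, carriage_mid lies 124 to 190 mm along +y from track_mouth
- park_pin (a joint): domed steel spring pin in the track floor ahead of the catch (m): 0 fully up, 5 mm above the floor; 0.005 pressed flush. The nose meets it some 78 mm before the cutter is home; riding over it takes a push of some 2 to 8 N along the track and it lifts the cutter with 4 to 8 N; it rubs under the foot until it springs up in the foot's gap, then 2 mm are left to the catch block
- sealer_arm (a joint): hinge of the sealer arm (rad): 0 standing fully open against its stop, 0.44 closed. A spring holds it open; it begins to give at about 12 N pressed square down on its tip
- label_roll_mid (a point): bystander: flat-lying white label roll, 66 mm across, 26 mm high; its middle
- jar_mid (a point): bystander: amber jar with a steel lid, 62 mm across, 85 mm tall; its middle
- labeller_mid (a point): bystander: red hand labeller lying on its side, about 200 x 110 x 40 mm; its middle
- biscuit_box_mid (a point): bystander: flat cardboard box 75 x 160 x 55 mm behind the sealer; its middle
- scraper_mid (a point): bystander: steel dough scraper lying flat, 135 x 130 mm with wooden handle; its middle

How it is judged:
By the outcome, as a careful person would: the job done as asked, in the order asked, and still so for the second after the job is handed in, with the robot touching nothing.
It also fails if it takes over 56 s, if anything falls off the work surface, if the arm or the gripper's body presses on something with over 40 N, if the wrist force passes 120 N, or if a joint passes its speed limit or range.

## Working session

There is one attempt and no reset: what is moved stays moved. The work goes in short steps, Python scripts to look and compute and a shell command to move; the robot and the scene stay as the last step left them, time stands still between calls to the robot, and variables do not carry over. Pictures are saved under pics/ and viewed, at most 10 in all, crops included, and the job is handed in when it is done.

```bash
mkdir -p pics
cat > h.py <<'E'
import numpy as np, cv2
from scipy.spatial.transform import Rotation as R
from bench import telemetry, camera, manip, spot_in
def look(name):
    s=telemetry.read_state(); p=camera(name)
    if 'cam_to_world' in p: T=np.array(p['cam_to_world'])
    else:
        W=np.eye(4); W[:3,:3]=R.from_quat(s['tool_rot']).as_matrix(); W[:3,3]=s['position']
        T=W@np.array(p['T_tool_cam'])
    return p,T
def ray(p,T,xy):
    K=np.array(p['camera_matrix']); d=np.linalg.inv(K)@[xy[0],xy[1],1]
    d=T[:3,:3]@(d*[1,-1,-1]); return T[:3,3],d/np.linalg.norm(d)
def tri(rays):
    A=sum(np.eye(3)-np.outer(d,d) for o,d in rays); b=sum((np.eye(3)-np.outer(d,d))@o for o,d in rays)
    return np.linalg.solve(A,b)
def proj(p,T,X):
    c=(np.linalg.inv(T)@np.append(X,1))[:3]*[1,-1,-1]; u=np.array(p['camera_matrix'])@c; return u[:2]/u[2]
def save(p,f): cv2.imwrite('pics/'+f,np.array(p['pixels'])[:,:,::-1])
E
python3 - <<'E'
from h import *
np.set_printoptions(precision=4,suppress=True)
ps={n:look(n) for n in('scene','side','wrist')}
print([k for k in ps['scene'][0]], telemetry.read_state()['tool_rot'], manip.hold_point_z)
names="carriage_mid carriage_grip carriage_nose track_mouth track_end sealer_foot park_pin label_roll_mid jar_mid labeller_mid biscuit_box_mid scraper_mid".split()
for n in names:
    rs=[]
    for c in ps:
        p,T=ps[c]
        r=spot_in(p,n)
        if r: print(n,c,[(np.round(a['xy']),round(a['conf'],2)) for a in r[:2]])
        if r and r[0]['conf']>.3: rs.append(ray(p,T,r[0]['xy']))
    if len(rs)>1: print('   ',tri(rs))
im=np.vstack([cv2.resize(np.array(ps[c][0]['pixels']),(480,300)) for c in('scene','side')])
cv2.imwrite('pics/a.png',im[:,:,::-1])
for c in ps: save(ps[c][0],c+'0.png')
E
```

```text
['pixels', 'camera_matrix', 'cam_to_world', 'shot'] [ 0.1592  0.9872 -0.0007 -0.0001] -0.0187
carriage_mid scene [(array([270., 168.]), 0.72), (array([350., 307.]), 0.71)]
carriage_mid side [(array([314., 336.]), 0.72)]
    [ 0.4315 -0.3134  0.0224]
carriage_grip scene [(array([271., 165.]), 0.57)]
carriage_grip side [(array([317., 339.]), 0.83), (array([263., 257.]), 0.74)]
    [ 0.4291 -0.3198  0.026 ]
carriage_nose scene [(array([272., 170.]), 0.83)]
carriage_nose side [(array([315., 340.]), 0.59)]
    [ 0.4307 -0.311   0.0117]
track_mouth scene [(array([324., 204.]), 0.85)]
track_mouth side [(array([324., 199.]), 0.56)]
    [ 0.5769 -0.0028  0.1355]
track_end scene [(array([322., 201.]), 0.71)]
track_end side [(array([319., 196.]), 0.59)]
    [ 0.5695 -0.0048  0.1438]
sealer_foot scene [(array([323., 222.]), 0.69), (array([348., 196.]), 0.37)]
sealer_foot side [(array([324., 235.]), 0.88)]
    [ 0.5626 -0.0246  0.0406]
park_pin side [(array([317., 340.]), 0.41)]
label_roll_mid scene [(array([455., 243.]), 0.73)]
label_roll_mid side [(array([224., 192.]), 0.75)]
label_roll_mid wrist [(array([171., 369.]), 0.81)]
    [0.3955 0.3104 0.0147]
jar_mid scene [(array([228., 184.]), 0.81)]
jar_mid side [(array([392., 327.]), 0.6)]
    [ 0.5826 -0.3576  0.0356]
labeller_mid scene [(array([350., 199.]), 0.93)]
labeller_mid side [(array([265., 258.]), 0.59)]
    [ 0.4082 -0.0256  0.0127]
biscuit_box_mid scene [(array([348., 305.]), 0.57)]
biscuit_box_mid side [(array([346., 185.]), 0.95)]
    [0.7305 0.1776 0.0298]
scraper_mid scene [(array([221., 218.]), 0.54), (array([272., 170.]), 0.26)]
scraper_mid side [(array([421., 282.]), 0.97), (array([325., 199.]), 0.55)]
    [ 0.7045 -0.2687  0.0392]
```

View pics/a.png

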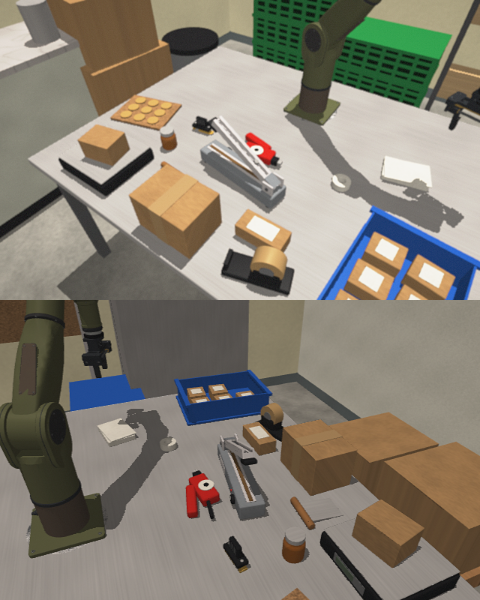

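The picture shows the cutter at about (205,125) in the scene view and (235,553) in the stacked side view. The sealer is in the middle, with the labeller beside it. I need enlarged crops.

Run:
```python
import cv2,numpy as np
a=cv2.imread('pics/scene0.png')[140:285,240:400]; b=cv2.imread('pics/side0.png')[170:380,270:370]
cv2.imwrite('pics/b.png',np.hstack([cv2.resize(a,None,fx=3.4,fy=3.4,interpolation=3)[:493], cv2.resize(b,None,fx=2.35,fy=2.35,interpolation=3)[:493]]))
```

```text
(no output)
```

View pics/b.png

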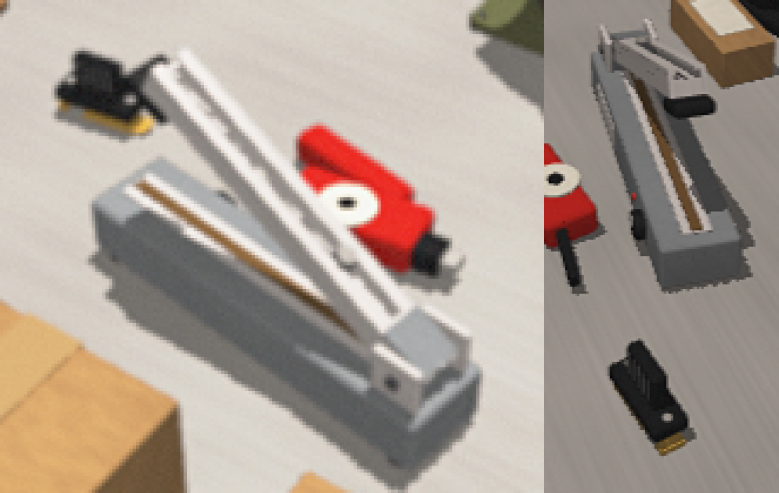

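The sealer's raised open end points towards world -y. The cutter's brass nose faces away from the sealer, about (324,359) in the side view, so it needs turning roughly half a turn. I'll move the wrist camera over the cutter.

```bash
python3 -m jog '[{"claw":1,"travel":[-0.033,-0.0192,-0.0093],"angular":[0,0,0]},{"claw":1,"travel":[-0.033,-0.0192,-0.0093],"angular":[0,0,0]},{"claw":1,"travel":[-0.033,-0.0192,-0.0093],"angular":[0,0,0]},{"claw":1,"travel":[-0.033,-0.0192,-0.0093],"angular":[0,0,0]},{"claw":1,"travel":[-0.033,-0.0192,-0.0093],"angular":[0,0,0]},{"claw":1,"travel":[-0.033,-0.0192,-0.0093],"angular":[0,0,0]},{"claw":1,"travel":[-0.033,-0.0192,-0.0093],"angular":[0,0,0]},{"claw":1,"travel":[-0.033,-0.0192,-0.0093],"angular":[0,0,0]},{"claw":1,"travel":[-0.033,-0.0192,-0.0093],"angular":[0,0,0]},{"claw":1,"travel":[-0.033,-0.0192,-0.0093],"angular":[0,0,0]},{"claw":1,"travel":[-0.033,-0.0192,-0.0093],"angular":[0,0,0]},{"claw":1,"travel":[-0.033,-0.0192,-0.0093],"angular":[0,0,0]}]' 20
python3 -m jog '[{"claw":1,"travel":[-0.0069,-0.0368,0.0014],"angular":[0,0,0]},{"claw":1,"travel":[-0.0069,-0.0368,0.0014],"angular":[0,0,0]},{"claw":1,"travel":[-0.0069,-0.0368,0.0014],"angular":[0,0,0]},{"claw":1,"travel":[-0.0069,-0.0368,0.0014],"angular":[0,0,0]},{"claw":1,"travel":[-0.0069,-0.0368,0.0014],"angular":[0,0,0]},{"claw":1,"travel":[-0.0069,-0.0368,0.0014],"angular":[0,0,0]},{"claw":1,"travel":[-0.0069,-0.0368,0.0014],"angular":[0,0,0]},{"claw":1,"travel":[-0.0069,-0.0368,0.0014],"angular":[0,0,0]},{"claw":1,"travel":[-0.0069,-0.0368,0.0014],"angular":[0,0,0]},{"claw":1,"travel":[-0.0069,-0.0368,0.0014],"angular":[0,0,0]},{"claw":1,"travel":[-0.0069,-0.0368,0.0014],"angular":[0,0,0]},{"claw":1,"travel":[-0.0069,-0.0368,0.0014],"angular":[0,0,0]},{"claw":1,"travel":[-0.0069,-0.0368,0.0014],"angular":[0,0,0]},{"claw":1,"travel":[-0.0069,-0.0368,0.0014],"angular":[0,0,0]},{"claw":1,"travel":[0,0,0],"angular":[0,0,0]}]'
python3 - <<'E'
from h import *
np.set_printoptions(precision=4,suppress=True)
s=telemetry.read_state(); print(s['t'],s['position'],s['tool_rot'],s['qpos'],s['force'])
p,T=look('wrist'); save(p,'w1.png'); print(np.array(p['T_tool_cam'])); print(p['camera_matrix'])
for n in ['carriage_mid','carriage_grip','carriage_nose','track_mouth']:
  print(n,[(np.round(a['xy']),round(a['conf'],2)) for a in spot_in(p,n)[:2]])
E
```

```text
t: 2.95
position: [0.501, 0.2484, 0.351]
tool_rot: [0.159, 0.987, 0.0, 0.0]
force: [0.1, -0.0, -0.4]
finger_gap: 0.999
grasp_force: 0.0
t: 4.2
position: [0.4268, -0.2781, 0.3304]
tool_rot: [0.165, 0.986, -0.003, -0.0]
force: [-0.4, -0.5, 0.6]
finger_gap: 1.002
grasp_force: 0.0
4.2 [ 0.4268 -0.2781  0.3304] [ 0.1653  0.9862 -0.0027 -0.0002] [ 0.5717  0.4215 -0.1327  1.7835  0.0737  0.9401  1.6459] [-0.3847 -0.5482  0.6151]
[[-0.0001  0.9496  0.3135  0.0814]
 [ 1.      0.0001  0.      0.0016]
 [-0.      0.3135 -0.9496 -0.146 ]
 [ 0.      0.      0.      1.    ]]
[[336.8551   0.     313.8424]
 [  0.     336.8551 198.3194]
 [  0.       0.       1.    ]]
carriage_mid [(array([289., 161.]), 0.95)]
carriage_grip [(array([292., 157.]), 0.84)]
carriage_nose [(array([292., 160.]), 0.66)]
track_mouth [(array([556., 233.]), 0.71), (array([627., 253.]), 0.25)]
```

View pics/w1.png

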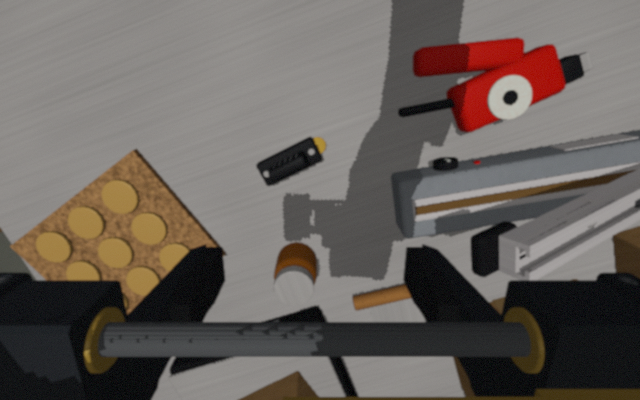

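The wrist view shows the cutter at (290,160), with brass at its right end, about (320,145). The side view puts the brass elsewhere, so I'll compare the two numerically.

Run:
```python
from h import *
np.set_printoptions(precision=4,suppress=True)
def at(p,T,xy,z): o,d=ray(p,T,xy); return o+d*(z-o[2])/d[2]
w=look('wrist');
for xy,z in [((320,145),.003),((257,163),.031),((267,183),.031),((315,138),.031),((325,160),.031),((292,157),.069)]: print('wrist',xy,at(*w,xy,z))
sd=look('side');sc=look('scene'); print(sd[1],sc[1])
for xy,z in [((324.5,359),.003),((299,323),.031),((322,350),.02)]: print('side',xy,at(*sd,xy,z))
for xy,z in [((283,176),.003),((258,169),.003)]: print('scene',xy,at(*sc,xy,z))
# HSV gold masks
for n,q,roi in (('w',w,(120,210,240,350)),('sd',sd,(310,380,290,340)),('sc',sc,(145,190,245,295))):
  im=np.array(q[0]['pixels'])[roi[0]:roi[1],roi[2]:roi[3]]
  h=cv2.cvtColor(im,cv2.COLOR_RGB2HSV); m=(h[...,1]>120)&(h[...,2]>70)&(abs(h[...,0].astype(int)-22)<8)
  y,x=np.nonzero(m); print(n,m.sum(),x.mean()+roi[2],y.mean()+roi[0],x.min()+roi[2],x.max()+roi[2],y.min()+roi[0],y.max()+roi[0])
a=np.array(w[0]['pixels'])[120:200,240:340]; b=np.array(sd[0]['pixels'])[310:370,285:345];c=np.array(sc[0]['pixels'])[145:190,250:295]
cv2.imwrite('pics/c.png',np.hstack([cv2.resize(i,(260,260)) for i in(a,b,c)])[:,:,::-1])
```

```text
wrist (320, 145) [ 0.4297 -0.2563  0.003 ]
wrist (257, 163) [ 0.4218 -0.3435  0.031 ]
wrist (267, 183) [ 0.4522 -0.3405  0.031 ]
wrist (315, 138) [ 0.4144 -0.2588  0.031 ]
wrist (325, 160) [ 0.4465 -0.2552  0.031 ]
wrist (292, 157) [ 0.4224 -0.2913  0.069 ]
[[ 0.9288  0.205  -0.3087  0.1829]
 [-0.3706  0.512  -0.775  -0.9304]
 [-0.0009  0.8342  0.5515  0.8196]
 [ 0.      0.      0.      1.    ]] [[-0.5731 -0.5589  0.5994  1.2213]
 [ 0.8195 -0.3857  0.4238  0.4652]
 [-0.0057  0.7341  0.679   0.8861]
 [ 0.      0.      0.      1.    ]]
side (324.5, 359) [ 0.4364 -0.3598  0.003 ]
side (299, 323) [ 0.4131 -0.2768  0.031 ]
side (322, 350) [ 0.4349 -0.35    0.02  ]
scene (283, 176) [ 0.4207 -0.2683  0.003 ]
scene (258, 169) [ 0.4393 -0.3596  0.003 ]
w 132 309.9090909090909 144.29545454545456 303 315 138 153
sd 70 323.24285714285713 358.3 310 329 349 363
sc 64 273.921875 175.109375 258 284 170 178
```

View pics/c.png

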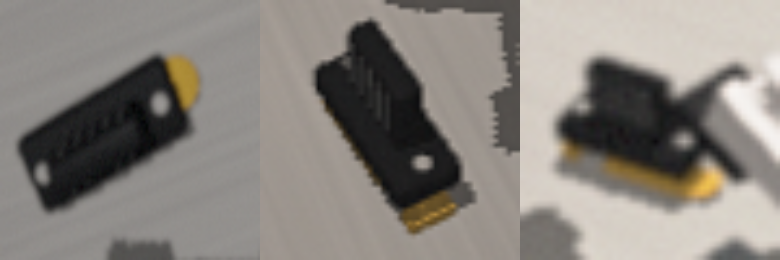

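The views now agree. The rounded nose is the +y end, and the brass in the side view is the square rear face of the foot and neck. So the cutter already points roughly the right way. Next I'll get its pose.

```bash
cat >> h.py <<'E'
def at(p,T,xy,z): o,d=ray(p,T,xy); return o+d*(z-o[2])/d[2]
def plan(pos,ydir=None,zdir=None,Rm=None):
    """deltas from the measured pose: travel in tool axes (m), then rotvec/0.1"""
    s=telemetry.read_state(); A=R.from_quat(s['tool_rot']).as_matrix()
    if Rm is None:
        z=np.array(zdir)/np.linalg.norm(zdir); y=np.array(ydir)-z*np.dot(ydir,z); y/=np.linalg.norm(y)
        Rm=np.c_[np.cross(y,z),y,z]
    rv=R.from_matrix(A.T@Rm).as_rotvec(); d=np.array(pos)-s['position']
    print('pos',np.round(s['position'],4),'move first: travel',np.round(A.T@d,4),'angular',np.round(rv/.1,2),'| rotate first: travel',np.round(Rm.T@d,4))
E
python3 - <<'E'
from h import *
np.set_printoptions(precision=4,suppress=True)
w=look('wrist'); s=telemetry.read_state()
print(s['position'],s['tool_rot'])
c=[at(*w,q,.031) for q in((246.9,163),(258.5,184.6),(302.7,137),(313,160.6))]
print(np.array(c)); r=(c[0]+c[1])/2; n=(c[2]+c[3])/2; u=(n-r)[:2]; print(np.linalg.norm(u),np.degrees(np.arctan2(u[1],u[0])))
u/=np.linalg.norm(u); print('body mid',(r+n)/2,'nose gold',at(*w,(312,142),.004))
for n in('scene','side','wrist'):
  p,T=look(n); print(n,[(spot_in(p,q)or[{'xy':None}])[0]['xy'] for q in('carriage_mid','carriage_grip','carriage_nose')])
E
```

```text
[ 0.4302 -0.2682  0.3309] [0.1581 0.9874 0.0001 0.0001]
[[ 0.4176 -0.3569  0.031 ]
 [ 0.4507 -0.353   0.031 ]
 [ 0.4081 -0.2743  0.031 ]
 [ 0.4422 -0.2713  0.031 ]]
0.08264933975875653 96.23675438144731
body mid [ 0.4297 -0.3138  0.031 ] nose gold [ 0.4221 -0.2661  0.004 ]
scene [[270.7, 166.9], [271.5, 166.6], [269.2, 170.9]]
side [[315.9, 339.4], [315.3, 342.3], [312.4, 341.0]]
wrist [[285.1, 161.6], [284.5, 159.0], [281.9, 161.2]]
```

```bash
python3 -m jog '[{"claw":1,"travel":[0,0,0],"angular":[0,0,-1]},{"claw":1,"travel":[0,0,0],"angular":[0,0,-1]},{"claw":1,"travel":[0,0,0],"angular":[0,0,-1]},{"claw":1,"travel":[0,0,0],"angular":[0,0,-1]},{"claw":1,"travel":[0,0,0],"angular":[0,0,-1]},{"claw":1,"travel":[0,0,0],"angular":[0,0,-1]},{"claw":1,"travel":[0,0,0],"angular":[0,0,-1]},{"claw":1,"travel":[0,0,0],"angular":[0,0,-1]},{"claw":1,"travel":[0,0,0],"angular":[0,0,-1]},{"claw":1,"travel":[0,0,0],"angular":[0,0,-1]},{"claw":1,"travel":[0,0,0],"angular":[0,0,-1]},{"claw":1,"travel":[0,0,0],"angular":[0,0,-1]},{"claw":1,"travel":[0,0,0],"angular":[0,0,-1]},{"claw":1,"travel":[0,0,0],"angular":[0,0,-1]},{"claw":1,"travel":[0,0,0],"angular":[0,0,-1]},{"claw":1,"travel":[0,0,0],"angular":[0,0,-1]},{"claw":1,"travel":[0,0,0],"angular":[0,0,-1]},{"claw":1,"travel":[0,0,0],"angular":[0,0,-1]},{"claw":1,"travel":[0,0,0],"angular":[0,0,-1]},{"claw":1,"travel":[0,0,0],"angular":[0,0,-1]}]'
python3 - <<'E'
from h import *
s=telemetry.read_state(); print(np.round(s['qpos'],3))
plan([.43,-.313,.16],[-.994,-.109,0],[0,0,-1])
E
```

```text
t: 6.92
position: [0.4351, -0.2414, 0.2991]
tool_rot: [0.729, -0.684, 0.011, 0.013]
force: [0.8, 1.1, 0.2]
finger_gap: 0.998
grasp_force: 0.0
[ 1.163  0.816 -1.47   1.845  0.877  1.331  2.654]
pos [ 0.4351 -0.2414  0.2991] move first: travel [0.0664 0.0091 0.1414] angular [ 0.05 -0.34 -0.46] | rotate first: travel [0.0706 0.0129 0.1391]
```

The turn went the wrong way: joints 7 and 3 reached their limits. I'll turn back the other way and take the equivalent half-turn grasp.

```bash
python3 -m jog '[{"claw":1,"travel":[0,0,0],"angular":[0,0,1]},{"claw":1,"travel":[0,0,0],"angular":[0,0,1]},{"claw":1,"travel":[0,0,0],"angular":[0,0,1]},{"claw":1,"travel":[0,0,0],"angular":[0,0,1]},{"claw":1,"travel":[0,0,0],"angular":[0,0,1]},{"claw":1,"travel":[0,0,0],"angular":[0,0,1]},{"claw":1,"travel":[0,0,0],"angular":[0,0,1]},{"claw":1,"travel":[0,0,0],"angular":[0,0,1]},{"claw":1,"travel":[0,0,0],"angular":[0,0,1]},{"claw":1,"travel":[0,0,0],"angular":[0,0,1]},{"claw":1,"travel":[0,0,0],"angular":[0,0,1]},{"claw":1,"travel":[0,0,0],"angular":[0,0,1]},{"claw":1,"travel":[0,0,0],"angular":[0,0,1]},{"claw":1,"travel":[0,0,0],"angular":[0,0,1]},{"claw":1,"travel":[0,0,0],"angular":[0,0,1]},{"claw":1,"travel":[0,0,0],"angular":[0,0,1]},{"claw":1,"travel":[0,0,0],"angular":[0,0,1]},{"claw":1,"travel":[0,0,0],"angular":[0,0,1]},{"claw":1,"travel":[0,0,0],"angular":[0,0,1]},{"claw":1,"travel":[0,0,0],"angular":[0,0,1]}]'
python3 -m jog '[{"claw":1,"travel":[0,0,0],"angular":[0,0,1]},{"claw":1,"travel":[0,0,0],"angular":[0,0,1]},{"claw":1,"travel":[0,0,0],"angular":[0,0,1]},{"claw":1,"travel":[0,0,0],"angular":[0,0,1]},{"claw":1,"travel":[0,0,0],"angular":[0,0,1]},{"claw":1,"travel":[0,0,0],"angular":[0,0,1]},{"claw":1,"travel":[0,0,0],"angular":[0,0,1]},{"claw":1,"travel":[0,0,0],"angular":[0,0,1]},{"claw":1,"travel":[0,0,0],"angular":[0,0,1]},{"claw":1,"travel":[0,0,0],"angular":[0,0,1]},{"claw":1,"travel":[0,0,0],"angular":[0,0,1]},{"claw":1,"travel":[0,0,0],"angular":[0,0,0]}]'
python3 - <<'E'
from h import *
s=telemetry.read_state(); print(np.round(s['qpos'],3))
plan([.43,-.33,.18],[.994,.109,0],[0,0,-1])
E
```

```text
t: 8.58
position: [0.4356, -0.239, 0.3013]
tool_rot: [0.183, 0.983, -0.018, 0.003]
force: [-0.1, 0.1, -0.4]
finger_gap: 1.001
grasp_force: 0.0
t: 9.58
position: [0.4357, -0.2389, 0.3015]
tool_rot: [0.668, 0.744, -0.013, 0.012]
force: [-0.5, 0.1, -0.5]
finger_gap: 1.003
grasp_force: 0.0
[ 0.809  0.486 -0.646  1.86   0.409  0.916  0.072]
pos [ 0.4357 -0.2389  0.3015] move first: travel [-0.0856 -0.0149  0.1247] angular [-0.04  0.36 -0.03] | rotate first: travel [-0.09   -0.0156  0.1215]
```

```bash
python3 -m jog '[{"claw":1,"travel":[0,0,0],"angular":[-0.04,0.36,-0.03]},{"claw":1,"travel":[-0.0185,-0.0036,0.0355],"angular":[0,0,0]},{"claw":1,"travel":[-0.0185,-0.0036,0.0355],"angular":[0,0,0]},{"claw":1,"travel":[-0.0185,-0.0036,0.0355],"angular":[0,0,0]},{"claw":1,"travel":[-0.0185,-0.0036,0.0355],"angular":[0,0,0]},{"claw":1,"travel":[0,0,0],"angular":[0,0,0]},{"claw":1,"travel":[0,0,0],"angular":[0,0,0]}]'
python3 - <<'E'
from h import *
p,T=look('wrist'); 
s=telemetry.read_state(); np.savez('w2',T=T,K=p['camera_matrix']); print(s['position'],s['tool_rot'])
save(p,'w2.png')
for q in('carriage_mid','carriage_grip','carriage_nose'): print(q,spot_in(p,q)[:1])
E
```

```text
t: 10.17
position: [0.4284, -0.3138, 0.1577]
tool_rot: [0.666, 0.746, 0.0, -0.002]
force: [0.8, 0.1, 0.2]
finger_gap: 1.001
grasp_force: 0.0
[ 0.43017223 -0.313153    0.15958365] [ 6.65774158e-01  7.46152799e-01  8.22625999e-04 -3.07795423e-04]
carriage_mid [{'xy': [314.7, 184.3], 'conf': 0.69}]
carriage_grip [{'xy': [316.1, 182.0], 'conf': 0.71}]
carriage_nose [{'xy': [316.0, 185.8], 'conf': 0.61}]
```

View pics/w2.png

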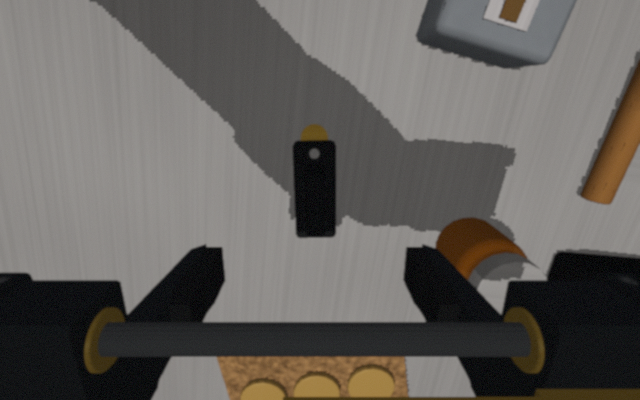

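The cutter is centred and square in the view: nose tip (314,125), body front edge (314,141), rear edge (316,237). I'll triangulate against the first wrist view to get its height.

Run:
```python
from h import *
np.set_printoptions(precision=4,suppress=True)
p,T=look('wrist'); im=np.array(p['pixels']); 
T1=np.eye(4); T1[:3,:3]=R.from_quat([.1581,.9874,.0001,.0001]).as_matrix(); T1[:3,3]=[.4302,-.2682,.3309]; T1=T1@np.array(p['T_tool_cam'])
g=im[...].astype(int).sum(2)
for r in(150,170,190,210,225):
  x=np.nonzero(g[r,270:360]<130)[0]+270; print(r,x.min(),x.max())
c=np.nonzero(g[120:260,316]<130)[0]+120; print('col',c.min(),c.max())
fr=tri([ray(p,T1,(307.8,148.8)),ray(p,T,(314.5,c.min()))]); print('front edge',fr)
rr=tri([ray(p,T1,(252.7,173.8)),ray(p,T,(315.5,c.max()))]); print('rear',rr)
for xy,z in [((314.5,c.min()),.031),((315.5,c.max()),.031),((314,125),.004)]: print(at(p,T,xy,z))
```

```text
150 289 330
170 290 330
190 290 330
210 291 330
225 293 329
col 140 233
front edge [ 0.4291 -0.2763 -0.0045]
rear [ 0.4385 -0.363   0.0066]
[ 0.4285 -0.2713  0.031 ]
[ 0.4389 -0.3536  0.031 ]
[ 0.4271 -0.2622  0.004 ]
```

```bash
python3 -m jog '[{"claw":1,"travel":[-0.0015,0.002,0.03],"angular":[0,0,0]},{"claw":1,"travel":[0,0,0.03],"angular":[0,0,0]},{"claw":1,"travel":[0,0,0.03],"angular":[0,0,0]},{"claw":1,"travel":[0,0,0.02],"angular":[0,0,0]},{"claw":1,"travel":[0,0,0.0136],"angular":[0,0,0]},{"claw":1,"travel":[0,0,0],"angular":[0,0,0]},{"claw":1,"travel":[0,0,0],"angular":[0,0,0]}]' 30
python3 - <<'E'
from h import *
np.set_printoptions(precision=4,suppress=True)
s=telemetry.read_state(); print(s['position'],s['tool_rot'],s['force'])
p,T=look('wrist'); save(p,'w3.png')
E
```

```text
t: 11.0
position: [0.4327, -0.3146, 0.0365]
tool_rot: [0.666, 0.746, 0.0, 0.0]
force: [0.3, 0.7, -0.1]
finger_gap: 0.997
grasp_force: 0.0
[ 0.4327 -0.3146  0.0365] [0.6659 0.7461 0.0004 0.0004] [ 0.2958  0.6557 -0.1427]
```

View pics/w3.png

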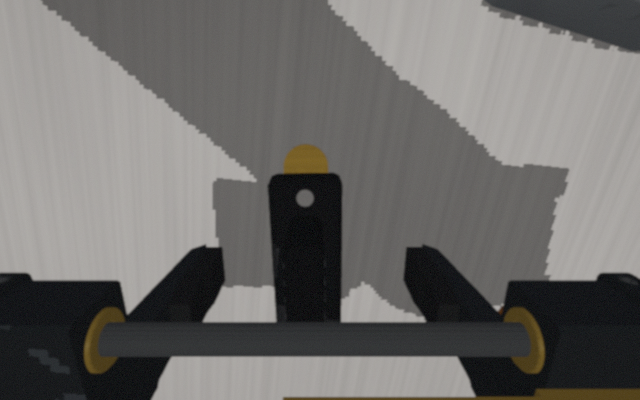

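The fin is about 9 px (4 mm) left of the mid-plane: nose tip (306,144), body front edge row 174. I'll shift by 4 mm and close.

```bash
python3 - <<'E'
from h import *
np.set_printoptions(precision=4,suppress=True)
p,T=look('wrist'); s=telemetry.read_state()
Ti=R.from_quat(s['tool_rot']).as_matrix().T
for xy,z in(((306,144),.004),((305,174),.031)): print(Ti@(at(p,T,xy,z)-s['position']))
E
python3 -m jog '[{"claw":1,"travel":[0,-0.004,0],"angular":[0,0,0]},{"claw":0.2,"travel":[0,0,0],"angular":[0,0,0]},{"claw":-0.3,"travel":[0,0,0],"angular":[0,0,0]},{"claw":-1,"travel":[0,0,0],"angular":[0,0,0]},{"claw":-1,"travel":[0,0,0],"angular":[0,0,0]},{"claw":-1,"travel":[0,0,0],"angular":[0,0,0]},{"claw":-1,"travel":[0,0,0],"angular":[0,0,0]},{"claw":-1,"travel":[0,0,0],"angular":[0,0,0]},{"claw":-1,"travel":[0,0,0],"angular":[0,0,0]}]' 30
```

```text
[ 0.0545 -0.0034  0.0333]
[ 0.0449 -0.0033  0.0063]
t: 11.85
position: [0.4279, -0.3154, 0.0356]
tool_rot: [0.666, 0.746, 0.0, -0.0]
force: [-0.1, -0.2, -0.7]
finger_gap: 0.414
grasp_force: 0.0
```

```bash
python3 -m jog '[{"claw":-1,"travel":[0,0,0],"angular":[0,0,0]},{"claw":-1,"travel":[0,0,0],"angular":[0,0,0]},{"claw":-1,"travel":[0,0,0],"angular":[0,0,0]},{"claw":-1,"travel":[0,0,0],"angular":[0,0,0]},{"claw":-1,"travel":[0,0,0],"angular":[0,0,0]}]' 30
python3 - <<'E'
from h import *
print(np.round(telemetry.read_state()['qpos'],3))
p,T=look('scene'); save(p,'sc1.png'); im=np.array(p['pixels'])
q,U=look('side'); save(q,'sd1.png'); jm=np.array(q['pixels'])
a=cv2.resize(im[145:250,285:385],None,fx=4,fy=4,interpolation=cv2.INTER_CUBIC); b=cv2.resize(jm[170:300,285:365],None,fx=4,fy=4,interpolation=cv2.INTER_CUBIC)
o=np.zeros((520,720,3),np.uint8); o[:420,:400]=a; o[:520,400:720]=b; cv2.imwrite('pics/d.png',o[:,:,::-1])
E
```

```text
t: 12.27
position: [0.4279, -0.3154, 0.0357]
tool_rot: [0.666, 0.746, 0.0, -0.0]
force: [-0.3, -0.5, -1.0]
finger_gap: 0.179
grasp_force: 29.8
[ 0.745  0.918 -0.329  1.972  0.767  0.377 -0.078]
```

View pics/d.png

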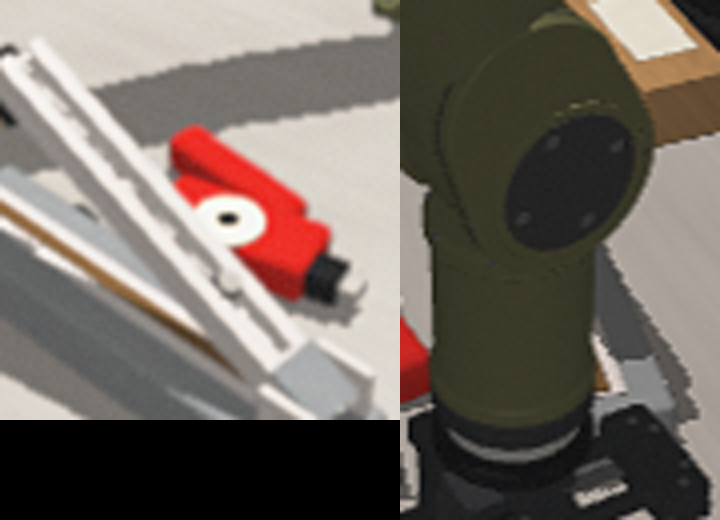

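The fin is gripped (16 mm opening, 30 N). The scene crop shows the catch screw head at (230,285). I'll fit the sealer's pose from the two start pictures.

```bash
cat > fit.py <<'E'
from h import *
from scipy.optimize import least_squares
np.set_printoptions(precision=4,suppress=True)
sc=look('scene'); sd=look('side')
B=lambda x,y,z:(np.array([x*.042,y*.18,z]),0)
a=np.radians(26); ea=np.array([0,np.cos(a),-np.sin(a)]); na=np.array([0,np.sin(a),np.cos(a)]); H=np.array([0,.15,.08])
S=lambda u,v:(240+u/3.4,140+v/3.4); D=lambda u,v:(270+(u-544)/2.35,170+v/2.35)
obs=[(sc,S(92,207),B(1,-1,.06)),(sc,S(160,158),B(-1,-1,.06)),(sc,S(98,262),B(1,-1,0)),(sc,S(395,468),B(1,1,0)),(sc,S(482,372),B(-1,1,.06)),
(sd,D(652,243),B(-1,-1,.06)),(sd,D(668,290),B(-1,-1,0)),(sd,D(738,277),B(1,-1,0)),(sd,D(743,238),B(1,-1,.06)),
(sc,(285.75,162),(H-.295*ea+[.0185,0,0],1)),(sc,(294.5,155),(H-.295*ea-[.0185,0,0],1)),
(sd,D(657,90),(H-.295*ea-[.0185,0,0],1)),(sd,D(707,74),(H-.295*ea+[.0185,0,0],1))]
def W(v,P,k): return R.from_euler('z',v[2]).apply(P+k*v[3]*na)+[v[0],v[1],0]
f=lambda v:np.concatenate([proj(*c,W(v,*P))-xy for c,xy,P in obs])
r=least_squares(f,[.57,-.02,0,.01],loss='soft_l1'); v=r.x
print(v, np.degrees(v[2])); print(f(v).reshape(-1,2).round(1).tolist())
print('tip top mid',W(v,H-.295*ea,1),'down-track dir',R.from_euler('z',v[2]).apply(ea),'normal',R.from_euler('z',v[2]).apply(na))
E
python3 fit.py
```

```text
[ 0.5665 -0.0145 -0.1769 -0.0006] -10.135004253768306
[[-1.0, -3.2], [1.0, -2.3], [-0.8, -4.4], [2.5, 5.1], [0.2, -0.3], [1.8, 1.1], [-5.1, 0.1], [-0.2, 0.4], [-1.1, -1.9], [-2.5, 0.6], [-0.6, 1.5], [4.3, -4.8], [-0.8, 0.0]]
tip top mid [ 0.5462 -0.1281  0.2087] down-track dir [ 0.1582  0.8848 -0.4384] normal [0.0771 0.4315 0.8988]
```

```bash
python3 -m jog '[{"claw":-1,"travel":[0,0,-0.02],"angular":[0,0,0]},{"claw":-1,"travel":[0,0,-0.035],"angular":[0,0,0]},{"claw":-1,"travel":[0,0,-0.04],"angular":[0,0,0]},{"claw":-1,"travel":[0,0,-0.04],"angular":[0,0,0]},{"claw":-1,"travel":[0,0,-0.04],"angular":[0,0,0]},{"claw":-1,"travel":[0,0,-0.04],"angular":[0,0,0]},{"claw":-1,"travel":[0,0,-0.04],"angular":[0,0,0]},{"claw":-1,"travel":[0,0,0],"angular":[0,0,0]}]'
python3 - <<'E'
from h import *
s=telemetry.read_state();print(np.round(s['qpos'],3),s['finger_gap'])
plan([.532,-.21,.30],[.984,-.176,0],[-.0771,-.4315,-.8988])
E
```

```text
t: 13.13
position: [0.4316, -0.3167, 0.2979]
tool_rot: [0.667, 0.745, 0.002, 0.006]
force: [0.4, 0.6, -1.7]
finger_gap: 0.177
grasp_force: 29.8
[ 0.962  0.553 -0.672  1.756  0.412  0.963  0.238] 0.17694205334156768
pos [ 0.4316 -0.3167  0.2979] move first: travel [ 0.0948  0.1117 -0.0016] angular [ 0.77 -4.45  2.81] | rotate first: travel [ 0.1093  0.0801 -0.0557]
```

```bash
python3 -m jog '[{"claw":-1,"travel":[0,0,0],"angular":[0.13,-0.74,0.47]},{"claw":-1,"travel":[0,0,0],"angular":[0.13,-0.74,0.47]},{"claw":-1,"travel":[0,0,0],"angular":[0.13,-0.74,0.47]},{"claw":-1,"travel":[0,0,0],"angular":[0.13,-0.74,0.47]},{"claw":-1,"travel":[0,0,0],"angular":[0.13,-0.74,0.47]},{"claw":-1,"travel":[0,0,0],"angular":[0.13,-0.74,0.47]},{"claw":-1,"travel":[0.0273,0.02,-0.0139],"angular":[0,0,0]},{"claw":-1,"travel":[0.0273,0.02,-0.0139],"angular":[0,0,0]},{"claw":-1,"travel":[0.0273,0.02,-0.0139],"angular":[0,0,0]},{"claw":-1,"travel":[0.0273,0.02,-0.0139],"angular":[0,0,0]},{"claw":-1,"travel":[0,0,0],"angular":[0,0,0]},{"claw":-1,"travel":[0,0,0],"angular":[0,0,0]}]'
python3 - <<'E'
from h import *
s=telemetry.read_state();print(np.round(s['qpos'],3),s['finger_gap'],s['position'],s['tool_rot'])
p,T=look('wrist'); q,U=look('side')
a=np.array(p['pixels']); b=np.array(q['pixels'])
save(p,'w4.png');save(q,'sd4.png')
cv2.imwrite('pics/e.png',np.vstack([a[:300],b[120:320]])[:,:,::-1])
E
```

```text
t: 14.13
position: [0.5296, -0.2064, 0.2912]
tool_rot: [0.745, 0.629, -0.174, 0.137]
force: [0.1, -0.5, -1.7]
finger_gap: 0.18
grasp_force: 29.8
[ 0.268  0.596 -0.379  1.729  0.728  1.111 -0.653] 0.1799062087504782 [ 0.52957607 -0.2063774   0.29122354] [ 0.74547834  0.62862167 -0.17391207  0.13730055]
```

View pics/e.png

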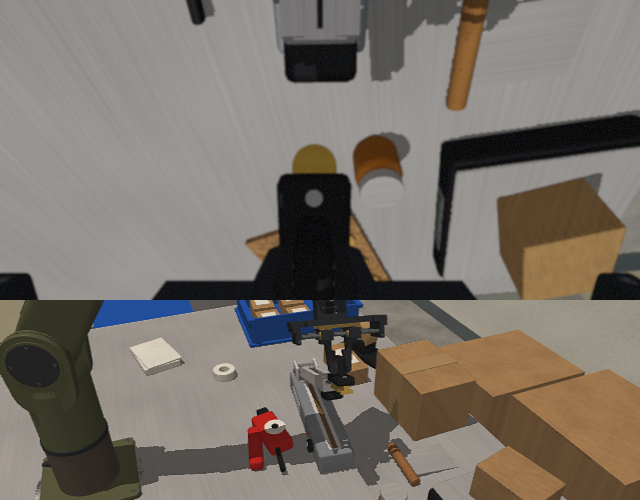

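The wrist view shows the arm nearly straight ahead: tip and black pad at (285–357, 40–82), slot at about (320,0–28), cutter nose at (314,145). I'll zoom in on the tip.

Run:
```python
import cv2
a=cv2.imread('pics/w4.png')[0:100,255:385]
cv2.imwrite('pics/f.png',cv2.resize(a,None,fx=6,fy=6,interpolation=0)[:600])
g=cv2.cvtColor(cv2.imread('pics/w4.png'),cv2.COLOR_BGR2GRAY)
for r in(3,12,22,26,30,34,37,40): print(r,g[r,272:370].tolist())
```

```text
3 [136, 112, 89, 85, 93, 94, 101, 109, 115, 117, 118, 116, 116, 117, 116, 117, 114, 116, 116, 119, 118, 118, 117, 117, 114, 115, 114, 116, 116, 115, 115, 112, 109, 115, 115, 115, 115, 114, 116, 117, 117, 117, 116, 110, 91, 58, 30, 21, 22, 31, 64, 98, 113, 117, 114, 116, 115, 114, 116, 116, 117, 115, 113, 109, 112, 116, 116, 118, 117, 116, 116, 118, 116, 117, 118, 118, 119, 119, 119, 120, 117, 116, 117, 116, 114, 115, 115, 111, 97, 78, 71, 70, 68, 66, 65, 66, 74, 80]
12 [148, 134, 116, 112, 118, 122, 122, 124, 119, 116, 117, 116, 115, 115, 114, 114, 116, 117, 116, 118, 118, 117, 118, 120, 117, 114, 115, 116, 116, 117, 115, 111, 113, 117, 116, 117, 116, 115, 117, 118, 117, 117, 117, 111, 93, 61, 33, 20, 18, 29, 64, 98, 114, 116, 117, 116, 114, 116, 116, 117, 117, 118, 116, 111, 111, 115, 118, 116, 119, 116, 116, 117, 115, 117, 118, 119, 121, 119, 120, 117, 118, 117, 115, 117, 117, 117, 117, 107, 90, 75, 71, 68, 68, 66, 65, 71, 76, 84]
22 [153, 150, 134, 116, 114, 116, 122, 123, 120, 118, 118, 117, 116, 116, 116, 117, 115, 117, 118, 117, 119, 119, 118, 117, 117, 116, 117, 115, 115, 118,
[... 1948 characters left out ...]
7, 116, 116, 117, 117, 117, 117, 119, 117, 118, 119, 117, 118, 117, 120, 117, 117, 114, 116, 116, 115, 114, 117, 115, 115, 119, 117, 114, 111, 110, 109, 109, 112, 112, 110, 109, 107, 107, 102, 89, 82, 81, 78, 79, 80, 79, 79, 78, 78, 79, 75, 69, 69, 66, 65, 66, 79, 108, 132, 136, 116, 93]
40 [151, 152, 153, 146, 128, 113, 111, 120, 124, 127, 121, 97, 80, 74, 80, 79, 80, 83, 78, 81, 82, 85, 90, 92, 93, 92, 90, 91, 94, 90, 93, 93, 93, 93, 90, 91, 88, 87, 89, 88, 91, 92, 89, 90, 88, 89, 91, 90, 91, 88, 89, 88, 85, 86, 87, 86, 87, 88, 87, 88, 86, 84, 83, 83, 84, 83, 83, 85, 83, 86, 84, 84, 82, 82, 80, 79, 79, 76, 76, 77, 75, 76, 74, 65, 59, 65, 73, 69, 69, 68, 66, 68, 85, 116, 137, 141, 135, 112]
```

View pics/f.png

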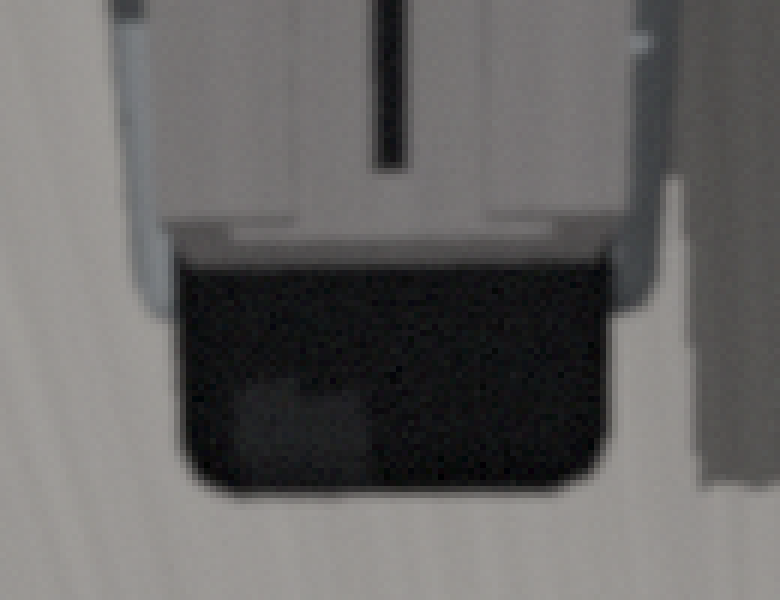

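The zoom gives the mouth cleanly: lip gap edges at columns 304 and 336, floor edge from (293,39) to (347,39), no visible yaw error. I'll work out the offset between cutter and mouth in the tool frame.

Run:
```python
from h import *
from scipy.optimize import least_squares
np.set_printoptions(precision=4,suppress=True)
s=telemetry.read_state(); A=R.from_quat(s['tool_rot']).as_matrix(); print('tool axes',A.T)
p=camera('wrist'); T=np.array(p['T_tool_cam'])
L=lambda x,y,z:np.array([y,x,-z])/1e3   # arm axes -> tool axes when aligned (x_tool=y_arm,y_tool=x_arm,z_tool=-z_arm)
obs=[((-7.5,0,12.5),(304,36)),((7.5,0,12.5),(335.7,35.7)),((-18.5,0,12.5),(281.2,36.2)),((18.5,0,12.5),(359.8,35.3)),((-13.5,0,0),(292.5,39.2)),((13.5,0,0),(346.7,39.2))]
f=lambda v:np.concatenate([proj(p,T,R.from_rotvec([0,0,v[3]]).apply(L(*P))+v[:3])-xy for P,xy in obs])
r=least_squares(f,[.11,0,.05,0]); print('mouth in tool',r.x,f(r.x).round(1).tolist())
im=np.array(p['pixels']); h=cv2.cvtColor(im,cv2.COLOR_RGB2HSV).astype(int)
for row in(150,158,166,172):
  x=np.nonzero((h[row,280:350,1]>120)&(h[row,280:350,2]>60)&(abs(h[row,280:350,0]-22)<9))[0]+280; print(row,x.min(),x.max(),(x.min()+x.max())/2)
y=np.nonzero((h[120:180,314,1]>120)&(h[120:180,314,2]>60))[0]+120; print(y.min(),y.max())
g=im.sum(2).astype(int)
for row in(190,210,235): 
  x=np.nonzero(g[row,265:365]<90)[0]+265; print(row,x.min(),x.max())
for P in [(.054,0,.0347),(.042,.012,.0297),(.042,-.012,.0297)]: print('nose expected',proj(p,T,P))
```

```text
tool axes [[ 0.1533  0.8874 -0.4348]
 [ 0.984  -0.1775 -0.0153]
 [-0.0908 -0.4255 -0.9004]]
mouth in tool [ 0.1058  0.0034  0.0398 -0.0073] [0.1, -0.1, 0.4, -0.1, -0.5, -0.1, -0.2, 0.1, 0.4, 0.3, -0.2, -0.1]
150 300 327 313.5
158 295 333 314.0
166 293 335 314.0
172 293 335 314.0
145 172
190 279 349
210 279 349
235 280 348
nose expected [313.0612 143.7801]
nose expected [335.4733 167.693 ]
nose expected [290.6435 167.696 ]
```

```bash
python3 -m jog '[{"claw":-1,"travel":[0,0,0],"angular":[-0.17,-0.04,-0.07]},{"claw":-1,"travel":[0.01,0.003,0.0025],"angular":[0,0,0]},{"claw":-1,"travel":[0.015,0,0],"angular":[0,0,0]},{"claw":-1,"travel":[0.013,0,0],"angular":[0,0,0]},{"claw":-1,"travel":[0,0,0],"angular":[0,0,0]},{"claw":-1,"travel":[0,0,0],"angular":[0,0,0]}]'
python3 - <<'E'
from h import *
np.set_printoptions(precision=4,suppress=True)
s=telemetry.read_state(); A=R.from_quat(s['tool_rot']).as_matrix(); print('tool axes',A.T)
p,T=look('wrist'); save(p,'w5.png'); g=cv2.cvtColor(np.array(p['pixels']),cv2.COLOR_RGB2GRAY)
for r in (20,40,60,80,90): 
  print(r,''.join('%4d'%v for v in g[r,268:368:2]))
print('colc',''.join('%4d'%v for v in g[80:150:1,314])); print('col 285',''.join('%4d'%v for v in g[80:150:1,285]))
E
```

```text
t: 14.78
position: [0.5364, -0.1767, 0.2732]
tool_rot: [0.743, 0.631, -0.172, 0.145]
force: [-0.3, 0.1, -1.3]
finger_gap: 0.181
grasp_force: 29.8
tool axes [[ 0.145   0.8875 -0.4374]
 [ 0.9868 -0.162  -0.0017]
 [-0.0724 -0.4313 -0.8993]]
20   65  69  73 105 119 118 118 119 119 120 122 121 120 119 121 113 121 121 120 118 118 112  59  21  29 101 119 120 118 120 121 116 116 121 119 118 119 120 121 123 119 119 120 116  88  71  70  63  73  82
40  136 119 125 128 120 118 120 118 118 120 122 122 120 120 118 113 118 120 120 122 120 115  74  18  28  97 119 119 120 120 121 118 120 121 120 119 117 120 122 121 121 119 120 115  81  72  66  74  84  83
60  156 136 114 125 121 119 120 119 118 121 123 122 119 119 119 119 115 119 120 121 118 118  83  17  26  99 118 119 119 120 120 111 119 121 120 117 121 120 121 122 118 118 121 103  74  65  71  83  85  84
80  156 157 138 117 120 118 119 117 118 120 122 120 121 115 120 119 116 120 118 118 118 120  88  25  21  92 118 118 120 120 120 115 119 120 118 119 118 121 122 122 119 118 118  98  68  96 147 151 145  98
90  154 154 155 158 142 121 118 118 119 117 120 119 120 118 117 116 114 119 119 118 119 119  88  20  23  85 116 118 117 117 120 117 118 118 118 117 120 120 120 121 116 117 119 137 148 149 150 151 151 153
colc   25  26  23  30  25  27  25  21  25  24  20  27  28  28  29  28  28  29  27  30  46  80 108 119 121 119 120 120 117 119 115 102  63  25  21  16  19  15  13  18  17  14  17  12  14  13  15  21  17  15  21  15  14  20  17  20  21  18  12   8  20  24  58  85  95  93  89  87  85  85
col 285  119 120 119 119 119 118 118 118 118 118 120 117 119 118 118 119 118 119 118 119 131 157 178 185 185 186 185 186 186 186 185 185 175 146  91  31  19  14  20  13   9  19  13  16  19  10  16  20  24  28  29  30  19  16  14  10  14  13  22  32  59 105 138 151 150 152 150 150 151 151
```

Run:
```python
from h import *
np.set_printoptions(precision=4,suppress=True)
p,T=look('wrist'); s=telemetry.read_state(); print(s['position'])
for n,x in(('lip gap L',(.068,-.007,.0244)),('lip gap R',(.068,.008,.0244)),('lip out R',(.068,.019,.0244)),('floor',(.068,0,.0369)),('pad top edge',(.068,0,.0539)),('pad far',(.048,0,.0539)),('tip',(.054,0,.0335))): print(n,proj(p,T,x).round(1))
im=np.array(p['pixels']).astype(int)
for c in(282,292,308,322,336,346): print(c,''.join('%4d'%v for v in im[92:150,c].sum(1)//3))
for r in (97,99,102,105,108): print(r,''.join('%4d'%v for v in im[r,268:366:2].sum(1)//3))
```

```text
[ 0.5363 -0.1781  0.2738]
lip gap L [-275.4  -50.7]
lip gap R [-301.   -73.5]
lip out R [-321.   -91.3]
floor [-307.3  -58.8]
pad top edge [-337.1  -55.4]
pad far [-357.1  -50.1]
tip [-315.2  -55.9]
282  118 118 117 119 118 117 125 150 176 185 186 185 186 185 187 186 186 185 176 146  89  35  20  16  21  23  23  20  27  29  29  29  30  23  29  36  34  36  36  36  44  55  71  90 110 125 138 146 151 152 150 153 153 154 155 155 154 154
292  119 118 120 120 118 119 120 120 120 118 119 120 119 122 132 156 180 185 174 139  79  28  10  16  11  12  15  10  18  22  35  37  43  39  39  40  42  45  41  46  39  32  24  15  17  12  13  19  53 105 143 154 155 154 155 153 155 155
308  119 120 118 118 117 119 117 119 119 117 119 119 117 120 117 117 114  99  62  29  13  16  18  18  19  19  20  11  17  20  11  13  13  13  17  16  25  17  10  15  20   8  13  12  18  11  17  19  57 110 144 150 135 107  81  75  76  74
322  118 117 117 117 117 118 116 117 116 117 115 117 117 116 116 116 108  87  49  24  19  20  18  18  18  20  20  18  20  13  20  17  15  15  21  14  20  19  17  10  21  14  15   3  14  12  
[... 823 characters left out ...]
9 105 117 117 118 118 119 113 117 117 117 119 119 120 120 118 117 119 126 150 151 150 150 149 150
102  155 157 154 152 161 183 186 186 184 186 188 160 119 117 115 116 163 176 128 118 119 118 117 119 122 119 117 115 117 118 118 113 117 118 117 118 118 120 119 119 118 118 125 152 151 149 149 149 149
105  155 155 153 152 157 176 185 185 185 186 187 159 122 121 118 116 164 178 129 118 120 117 118 118 122 119 117 116 116 119 117 113 116 119 117 117 118 121 120 118 117 115 125 150 151 151 149 149 149
108  155 157 156 152 159 182 186 186 186 187 188 184 180 155 119 119 161 175 127 114 114 111 110 111 112 110 107 108 108 110 110 111 117 118 119 116 119 120 121 119 117 117 127 152 152 152 149 150 149
```

Run:
```python
from h import *
p=camera('wrist'); T=np.array(p['T_tool_cam'])
for n,x in(('lip gap L',(.068,-.007,.0244)),('lip gap R',(.068,.008,.0244)),('lip out R',(.068,.019,.0244)),('floor',(.068,0,.0369)),('pad top edge',(.068,0,.0539)),('pad far',(.048,0,.0539)),('tip',(.054,0,.0335))): print(n,proj(p,T,x).round(1))
for dz in(-.003,0,.003): print(dz,[proj(p,T,(.068,y,.0244+dz)).round(1) for y in(-.018,.019)])
a=np.array(p['pixels'])[60:190,255:375]; cv2.imwrite('pics/g.png',cv2.resize(a,None,fx=4.6,fy=4.6,interpolation=0)[:,:,::-1])
```

```text
lip gap L [298.8 118.9]
lip gap R [329.1 118.9]
lip out R [351.2 118.9]
floor [313.  116.8]
pad top edge [313.1 114.3]
pad far [313.1 148.7]
tip [313.  144.1]
-0.003 [array([276. , 119.4]), array([351.9, 119.4])]
0 [array([276.7, 118.9]), array([351.2, 118.9])]
0.003 [array([277.3, 118.3]), array([350.6, 118.3])]
```

View pics/g.png

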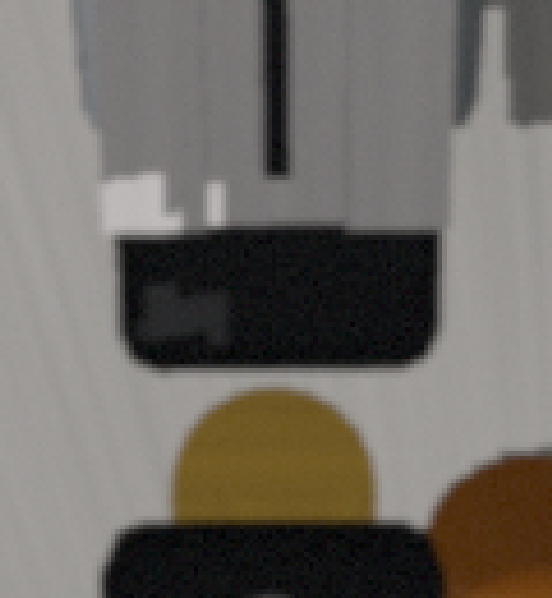

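The nose is centred on the slot: nose columns 292–336, lip gap 298–331, both centred near 314.6. The mouth is about 17 mm ahead. I'll raise 0.7 mm and feel my way in.

```bash
python3 -m jog '[{"claw":-1,"travel":[0,0,-0.0007],"angular":[0,0,-0.03]},{"claw":-1,"travel":[0.005,0,0],"angular":[0,0,0]},{"claw":-1,"travel":[0.005,0,0],"angular":[0,0,0]},{"claw":-1,"travel":[0.004,0,0],"angular":[0,0,0]},{"claw":-1,"travel":[0,0,0],"angular":[0,0,0]}]'
python3 -m jog '[{"claw":-1,"travel":[0.003,0,0],"angular":[0,0,0]},{"claw":-1,"travel":[0.003,0,0],"angular":[0,0,0]},{"claw":-1,"travel":[0.003,0,0],"angular":[0,0,0]},{"claw":-1,"travel":[0,0,0],"angular":[0,0,0]}]'
python3 - <<'E'
from h import *
s=telemetry.read_state(); A=R.from_quat(s['tool_rot']).as_matrix(); print(A.T.round(4),'F tool',(A.T@s['force']).round(2),s['position'])
E
```

```text
t: 15.35
position: [0.5389, -0.1627, 0.2675]
tool_rot: [0.742, 0.632, -0.171, 0.144]
force: [0.9, 0.3, -2.1]
finger_gap: 0.18
grasp_force: 29.8
t: 15.68
position: [0.5401, -0.1554, 0.2637]
tool_rot: [0.742, 0.632, -0.171, 0.144]
force: [-0.3, 0.6, -1.8]
finger_gap: 0.177
grasp_force: 29.8
[[ 0.1424  0.8883 -0.4367]
 [ 0.9872 -0.1595 -0.0026]
 [-0.0719 -0.4307 -0.8996]] F tool [ 1.22 -0.41  1.38] [ 0.54008674 -0.1553765   0.26373956]
```

```bash
python3 -m jog '[{"claw":-1,"travel":[0.004,0,0],"angular":[0,0,0]},{"claw":-1,"travel":[0.004,0,0],"angular":[0,0,0]},{"claw":-1,"travel":[0.004,0,0],"angular":[0,0,0]},{"claw":-1,"travel":[0,0,0],"angular":[0,0,0]}]'
python3 - <<'E'
from h import *
s=telemetry.read_state(); A=R.from_quat(s['tool_rot']).as_matrix(); print('F tool',(A.T@s['force']).round(2),np.round(A.T@s['ft_torque'],2),s['position'])
p,T=look('wrist'); q,U=look('side'); r,V=look('scene'); save(p,'w6.png');save(q,'sd6.png');save(r,'sc6.png')
for row in range(60,190,8): print(row,''.join('%4d'%v for v in np.array(p['pixels'])[row,268:366:3].sum(1)//3))
E
```

```text
t: 16.02
position: [0.5418, -0.1443, 0.2584]
tool_rot: [0.742, 0.632, -0.171, 0.144]
force: [0.3, -0.4, -1.9]
finger_gap: 0.177
grasp_force: 29.8
F tool [0.52 0.41 1.87] [ 0.06  0.52 -0.04] [ 0.54183933 -0.14431457  0.2583511 ]
60   86 125 131 119 116 117 118 124 120 119 115 121 118 119 115  31  38 117 119 121 119 115 118 116 119 121 121 119 118  77  70  65  79
68  107 121 129 118 117 116 118 121 121 120 115 119 120 119 114  38  40 117 119 120 121 115 119 117 118 120 121 117 118  76  68  69  82
76  151 117 128 120 118 117 118 119 121 117 120 119 118 120 115  38  38 115 119 121 121 113 118 118 119 120 119 117 116  75  69  74  81
84  156 121 127 121 118 117 118 121 121 119 118 118 117 119 113  37  36 116 119 121 119 115 119 116 118 122 120 117 113  75  70  78  83
92  156 136 124 121 120 119 117 122 120 119 117 121 119 119 117  43  28 116 120 120 118 118 118 117 120 121 119 119 109  73  69  83  83
100  155 149 121 121 120 119 117 122 119 119 119 118 119 120 118  48  27 117 119 120 120 117 118 117 119 121 118 120 104  70  94 151 150
108  154 155 118 121 119 118 117 123 121 117 117 119 11
[... 751 characters left out ...]
153 152 148 149
156  156 152 156 155 122 118 116 119 120 117 118  93  78  77  79  76  76  77  74  77  83 115 117 116 118 119 115 118 150 154 152 151 151
164  155 154 153 154 183 188 173 127 120 115 115  95  75  81  77  78  78  77  81  76  85 116 118 116 119 118 117 120 151 155 155 152 152
172  150 154 154 153 174 182 106 104 106 103 103  84  68  67  65  63  66  65  67  68  73 100  99 100 104 108 116 119 153 154 155 154 152
180  152 151 154 140  28  17  11   3  10  10  12  17  18  12  11  14  13  14  19  16  19  16  13  17  19  15  17  81 152 154 154 155 153
188  154 153 151  69   6  10  14  20  16  13  22  18  13  18  20  27  26  17  11  11  14  15  20  18  16  16  14  15 127 132  82  45  46
```

The rows show brass between columns 301 and 329 with the lips on both sides: the nose is under the lips, about 20 mm in, with no side force. I'll slide on; the pin is at least 75 mm away.

```bash
cat > f.py <<'E'
from h import *
s=telemetry.read_state(); A=R.from_quat(s['tool_rot']).as_matrix(); d=np.array(s['position'])-[.54184,-.14431,.25835]
print('adv,lat,dep mm',(A.T@d*1e3).round(1),'F tool',(A.T@s['force']).round(1),'M',np.round(A.T@s['ft_torque'],2),A[:,0].round(4),A[:,1].round(3))
E
python3 -m jog '[{"claw":-1,"travel":[0.008,0,0],"angular":[0,0,0]},{"claw":-1,"travel":[0.008,0,0],"angular":[0,0,0]},{"claw":-1,"travel":[0.008,0,0],"angular":[0,0,0]},{"claw":-1,"travel":[0,0,0],"angular":[0,0,0]}]'; python3 f.py
python3 -m jog '[{"claw":-1,"travel":[0.008,0,0],"angular":[0,0,0]},{"claw":-1,"travel":[0.008,0,0],"angular":[0,0,0]},{"claw":-1,"travel":[0.008,0,0],"angular":[0,0,0]},{"claw":-1,"travel":[0,0,0],"angular":[0,0,0]}]'; python3 f.py
```

```text
t: 16.5
position: [0.5454, -0.1216, 0.2472]
tool_rot: [0.741, 0.633, -0.171, 0.144]
force: [-0.3, 1.5, -3.5]
finger_gap: 0.179
grasp_force: 29.9
adv,lat,dep mm [25.6 -0.   0. ] F tool [ 2.8 -0.5  2.5] M [ 0.    0.73 -0.02] [ 0.1401  0.8893 -0.4354] [ 0.988 -0.157 -0.003]
t: 16.83
position: [0.5488, -0.1006, 0.2368]
tool_rot: [0.741, 0.633, -0.171, 0.144]
force: [0.3, -0.2, -3.9]
finger_gap: 0.183
grasp_force: 29.9
adv,lat,dep mm [49.2  0.   0.2] F tool [1.5 0.4 3.6] M [ 0.09  0.73 -0.02] [ 0.1406  0.8891 -0.4356] [ 0.987 -0.158 -0.003]
```

```bash
python3 -m jog '[{"claw":-1,"travel":[0,0,0.0008],"angular":[0,-0.03,0]},{"claw":-1,"travel":[0.006,0,0],"angular":[0,0,0]},{"claw":-1,"travel":[0.006,0,0],"angular":[0,0,0]},{"claw":-1,"travel":[0.004,0,0],"angular":[0,0,0]},{"claw":-1,"travel":[0,0,0],"angular":[0,0,0]}]'; python3 f.py
python3 -m jog '[{"claw":-1,"travel":[0.004,0,0],"angular":[0,0,0]},{"claw":-1,"travel":[0.004,0,0],"angular":[0,0,0]},{"claw":-1,"travel":[0.003,0,0],"angular":[0,0,0]},{"claw":-1,"travel":[0,0,0],"angular":[0,0,0]}]'; python3 f.py
```

```text
t: 17.25
position: [0.551, -0.0878, 0.2297]
tool_rot: [0.742, 0.632, -0.172, 0.145]
force: [0.5, 0.1, -1.9]
finger_gap: 0.178
grasp_force: 29.8
adv,lat,dep mm [64.1  0.1  0.6] F tool [1.  0.5 1.6] M [ 0.11  0.46 -0.02] [ 0.1418  0.8872 -0.439 ] [ 0.987 -0.159 -0.003]
t: 17.58
position: [0.5525, -0.0785, 0.2249]
tool_rot: [0.742, 0.632, -0.172, 0.145]
force: [-0.3, -0.2, -1.5]
finger_gap: 0.177
grasp_force: 29.8
adv,lat,dep mm [74.6  0.1  0.7] F tool [ 0.4 -0.2  1.5] M [ 0.05  0.49 -0.04] [ 0.1422  0.887  -0.4393] [ 0.987 -0.16  -0.003]
```

```bash
for i in 1; do python3 -m jog '[{"claw":-1,"travel":[0.004,0,0],"angular":[0,0,0]},{"claw":-1,"travel":[0.004,0,0],"angular":[0,0,0]},{"claw":-1,"travel":[0.004,0,0],"angular":[0,0,0]}]' >/dev/null; python3 f.py; done
python3 -m jog '[{"claw":-1,"travel":[0.004,0,0],"angular":[0,0,0]},{"claw":-1,"travel":[0.004,0,0],"angular":[0,0,0]},{"claw":-1,"travel":[0.004,0,0],"angular":[0,0,0]}]' >/dev/null; python3 f.py
python3 -m jog '[{"claw":-1,"travel":[0.004,0,0],"angular":[0,0,0]},{"claw":-1,"travel":[0.004,0,0],"angular":[0,0,0]},{"claw":-1,"travel":[0.004,0,0],"angular":[0,0,0]}]' >/dev/null; python3 f.py
```

```text
adv,lat,dep mm [85.9  0.   0.8] F tool [0.7 0.1 1. ] M [ 0.04  0.45 -0.05] [ 0.1434  0.8865 -0.4399] [ 0.987 -0.161 -0.002]
adv,lat,dep mm [98.   0.1  0.7] F tool [-3.   0.3 -1.9] M [ 0.07 -0.41  0.05] [ 0.1431  0.8864 -0.4402] [ 0.987 -0.16  -0.002]
adv,lat,dep mm [106.    0.    0.2] F tool [-6.7 -0.5 -3.4] M [ 0.2  -0.92 -0.05] [ 0.1457  0.8831 -0.4461] [ 0.987 -0.163 -0.001]
```

Contact began at about 96 mm: 7 N back along the track and 3 N upward, which fits the spring pin. Home should be near 174 mm. I'll ride over it gently.

```bash
python3 -m jog '[{"claw":-1,"travel":[0.003,0,0],"angular":[0,0,0]},{"claw":-1,"travel":[0.003,0,0],"angular":[0,0,0]},{"claw":-1,"travel":[0,0,0],"angular":[0,0,0]}]' >/dev/null; python3 f.py
python3 -m jog '[{"claw":-1,"travel":[0.003,0,0],"angular":[0,0,0]},{"claw":-1,"travel":[0.003,0,0],"angular":[0,0,0]},{"claw":-1,"travel":[0,0,0],"angular":[0,0,0]}]' >/dev/null; python3 f.py
```

```text
adv,lat,dep mm [ 1.157e+02  6.000e-01 -1.000e-01] F tool [-1.1  0.  -4.4] M [ 0.09  0.03 -0.02] [ 0.1438  0.8864 -0.4401] [ 0.987 -0.16  -0.   ]
adv,lat,dep mm [1.219e+02 6.000e-01 1.000e-01] F tool [-2.5  0.8 -3.7] M [-0.01  0.11 -0.07] [ 0.1436  0.8866 -0.4398] [ 0.987 -0.16  -0.001]
```

The pin is now pressed under the foot. I'll continue to about 155 mm.

```bash
python3 -m jog '[{"claw":-1,"travel":[0.004,0,0],"angular":[0,0,0]},{"claw":-1,"travel":[0.004,0,0],"angular":[0,0,0]},{"claw":-1,"travel":[0.004,0,0],"angular":[0,0,0]},{"claw":-1,"travel":[0.004,0,0],"angular":[0,0,0]},{"claw":-1,"travel":[0,0,0],"angular":[0,0,0]}]' >/dev/null; python3 f.py
python3 -m jog '[{"claw":-1,"travel":[0.004,0,0],"angular":[0,0,0]},{"claw":-1,"travel":[0.004,0,0],"angular":[0,0,0]},{"claw":-1,"travel":[0.004,0,0],"angular":[0,0,0]},{"claw":-1,"travel":[0.003,0,0],"angular":[0,0,0]},{"claw":-1,"travel":[0,0,0],"angular":[0,0,0]}]' >/dev/null; python3 f.py
```

```text
adv,lat,dep mm [138.2   0.4   0.3] F tool [ 0.4 -1.1 -5.3] M [ 0.06  0.13 -0.04] [ 0.143   0.8868 -0.4395] [ 0.987 -0.16  -0.001]
adv,lat,dep mm [152.7   0.3   0.4] F tool [-1.6  0.5 -4.6] M [ 0.1  -0.08 -0.01] [ 0.1432  0.8864 -0.4401] [ 0.987 -0.16  -0.002]
```

```bash
python3 -m jog '[{"claw":-1,"travel":[0.003,0,0],"angular":[0,0,0]},{"claw":-1,"travel":[0.003,0,0],"angular":[0,0,0]},{"claw":-1,"travel":[0.003,0,0],"angular":[0,0,0]},{"claw":-1,"travel":[0,0,0],"angular":[0,0,0]}]' >/dev/null; python3 f.py
python3 -m jog '[{"claw":-1,"travel":[0.002,0,0],"angular":[0,0,0]},{"claw":-1,"travel":[0.002,0,0],"angular":[0,0,0]},{"claw":-1,"travel":[0,0,0],"angular":[0,0,0]}]' >/dev/null; python3 f.py
python3 -m jog '[{"claw":-1,"travel":[0.002,0,0],"angular":[0,0,0]},{"claw":-1,"travel":[0,0,0],"angular":[0,0,0]}]' >/dev/null; python3 f.py
python3 -m jog '[{"claw":-1,"travel":[0.002,0,0],"angular":[0,0,0]},{"claw":-1,"travel":[0,0,0],"angular":[0,0,0]}]' >/dev/null; python3 f.py
```

```text
adv,lat,dep mm [161.6   0.2   0.5] F tool [-1.1 -0.1 -4.2] M [ 0.11 -0.18 -0.08] [ 0.1433  0.8863 -0.4403] [ 0.987 -0.16  -0.002]
adv,lat,dep mm [1.655e+02 1.000e-01 5.000e-01] F tool [-2.3 -0.2 -4.7] M [ 0.02 -0.19 -0.03] [ 0.1434  0.8864 -0.4402] [ 0.987 -0.161 -0.002]
adv,lat,dep mm [168.2   0.2   0.7] F tool [-0.9 -0.3 -4.7] M [ 0.05  0.16 -0.02] [ 0.1431  0.8871 -0.4388] [ 0.987 -0.16  -0.002]
adv,lat,dep mm [171.3   0.2   1. ] F tool [ 2.3 -0.1 -0.3] M [-0.08  0.98  0.04] [ 0.1425  0.888  -0.4373] [ 0.987 -0.159 -0.002]
```

The upward force dropped from 4.7 N to 0.3 N, so the pin has risen into the gap. About 2 mm are left, which I'll take in 1 mm steps.

```bash
python3 -m jog '[{"claw":-1,"travel":[0.001,0,0],"angular":[0,0,0]},{"claw":-1,"travel":[0,0,0],"angular":[0,0,0]}]' >/dev/null; python3 f.py
python3 -m jog '[{"claw":-1,"travel":[0.001,0,0],"angular":[0,0,0]},{"claw":-1,"travel":[0,0,0],"angular":[0,0,0]}]' >/dev/null; python3 f.py
```

```text
adv,lat,dep mm [171.7   0.    1.2] F tool [ 2.8 -0.  -0.5] M [-0.07  0.93 -0.06] [ 0.1425  0.8874 -0.4385] [ 0.987 -0.16  -0.003]
adv,lat,dep mm [ 1.72e+02 -1.00e-01  1.10e+00] F tool [ 2.  -0.   0.1] M [-0.    0.82 -0.02] [ 0.1429  0.8867 -0.4396] [ 0.987 -0.16  -0.003]
```

```bash
python3 -m jog '[{"claw":-1,"travel":[0.001,0,0],"angular":[0,0,0]},{"claw":-1,"travel":[0,0,0],"angular":[0,0,0]}]' >/dev/null; python3 f.py
python3 -m jog '[{"claw":-1,"travel":[0.001,0,0],"angular":[0,0,0]},{"claw":-1,"travel":[0,0,0],"angular":[0,0,0]}]' >/dev/null; python3 f.py
python3 -m jog '[{"claw":-1,"travel":[0,0,0],"angular":[0,0,0]},{"claw":-1,"travel":[0,0,0],"angular":[0,0,0]}]' >/dev/null; python3 f.py
```

```text
adv,lat,dep mm [172.4  -0.2   1.1] F tool [1.7 0.8 0.4] M [0.04 0.71 0.  ] [ 0.1431  0.8863 -0.4405] [ 0.987 -0.161 -0.003]
adv,lat,dep mm [173.2  -0.3   1. ] F tool [ 0.2 -0.6  1.3] M [0.03 0.46 0.01] [ 0.1432  0.886  -0.4409] [ 0.987 -0.161 -0.003]
adv,lat,dep mm [ 1.732e+02 -1.000e-01  9.000e-01] F tool [ 1.7 -0.7  2.2] M [0.01 0.5  0.02] [ 0.1433  0.8862 -0.4406] [ 0.987 -0.161 -0.003]
```

```bash
python3 -m jog '[{"claw":-1,"travel":[0.001,0,0],"angular":[0,0,0]},{"claw":-1,"travel":[0,0,0],"angular":[0,0,0]}]' >/dev/null; python3 f.py
python3 -m jog '[{"claw":-1,"travel":[0.001,0,0],"angular":[0,0,0]},{"claw":-1,"travel":[0,0,0],"angular":[0,0,0]}]' >/dev/null; python3 f.py
python3 -m jog '[{"claw":-1,"travel":[0.001,0,0],"angular":[0,0,0]},{"claw":-1,"travel":[0,0,0],"angular":[0,0,0]}]' >/dev/null; python3 f.py
```

```text
adv,lat,dep mm [174.6  -0.    0.9] F tool [1.4 0.5 1.4] M [ 0.04  0.46 -0.02] [ 0.1432  0.8865 -0.44  ] [ 0.987 -0.161 -0.002]
adv,lat,dep mm [175.8   0.    0.8] F tool [ 1.1 -0.7  1.1] M [ 0.01  0.53 -0.03] [ 0.143   0.8866 -0.4398] [ 0.987 -0.16  -0.002]
adv,lat,dep mm [1.768e+02 1.000e-01 8.000e-01] F tool [ 0.2 -0.3  0.8] M [ 0.05  0.5  -0.02] [ 0.143   0.8866 -0.4398] [ 0.987 -0.16  -0.002]
```

```bash
python3 -m jog '[{"claw":-1,"travel":[0.001,0,0],"angular":[0,0,0]},{"claw":-1,"travel":[0,0,0],"angular":[0,0,0]}]' >/dev/null; python3 f.py
python3 -m jog '[{"claw":-1,"travel":[0.001,0,0],"angular":[0,0,0]},{"claw":-1,"travel":[0,0,0],"angular":[0,0,0]}]' >/dev/null; python3 f.py
python3 - <<'E'
from h import *
p,T=look('scene'); save(p,'sc7.png'); q,U=look('wrist'); save(q,'w7.png')
g=np.array(q['pixels']).astype(int)
for r in range(20,200,6): print(r,''.join('%4d'%v for v in g[r,292:340:3].sum(1)//3))
E
```

```text
adv,lat,dep mm [177.4  -0.    0.8] F tool [0.2 0.2 2.2] M [ 0.1   0.42 -0.03] [ 0.1432  0.8862 -0.4405] [ 0.987 -0.161 -0.003]
adv,lat,dep mm [ 1.778e+02 -1.000e-01  8.000e-01] F tool [-0.6  0.2  2.6] M [ 0.09  0.02 -0.  ] [ 0.1435  0.8857 -0.4416] [ 0.987 -0.161 -0.003]
20  200 141 132 132 134 133 135 134 131 132 132 133 130 135 135 135
26  200 144 134 132 133 133 135 134 131 131 134 132 131 135 136 135
32  138 128 133 132 134 133 135 134 130 132 134 132 129 134 134 135
38  133 127 134 132 134 133 136 133 130 132 133 132 130 135 134 135
44  133 128 133 130 133 133 134 134 131 133 132 130 130 136 135 136
50  133 127 133 131 133 134 135 135 131 131 133 131 132 133 134 137
56  134 125 134 131 135 132 134 135 132 131 134 131 131 135 134 135
62  133 125 133 132 134 133 135 135 130 132 134 131 133 132 134 134
68  133 126 133 131 131 133 133 135 131 131 133 132 132 133 135 136
74  132 125 133 131 132 133 135 136 132 131 135 131 131 133 133 136
80  132 126 134 132 132 131 134 134 129 132 134 130 131 134 133 136
86  133 126 133 132 133 132 135 134 131 132 133 131 131 134 133 134
92  132 129 
[... 527 characters left out ...]
32 131 133
140  129 132 104 106 107 107 108 107 105 104 109 102 126 132 130 133
146  128 131  88  67 101 106 107 104 103  95  65  73 129 130 130 133
152  127 130 100  89  88  91  87  91  91  92  92  92 127 130 131 131
158  128 132 105  92  88  91  91  92  93  90  92  94 127 130 129 133
164  128 130 107  85  90  91  91  94  90  91  90  93 127 130 131 132
170  127 130 110  91  90  94  92  92  88  90  91  91 127 131 131 133
176   18  20  15  15  23  13  10  18  17  22  19  13  14  19  14  13
182   20  17  17  20  19  21  18  17  15  15  13  21  22  23  13  14
188   23  19  20  20  19  18  19  34  24  13  15  23  23  17  14  21
194   22  13  26  18  31  95 107 107 106 106  47  19  19  23  20  18
```

The wrist rows show the catch screw head (rows 116–148) right in front of the brass nose, and the forward motion has begun to stall. A little more.

```bash
python3 -m jog '[{"claw":-1,"travel":[0.001,0,0],"angular":[0,0,0]},{"claw":-1,"travel":[0,0,0],"angular":[0,0,0]}]' >/dev/null; python3 f.py
python3 -m jog '[{"claw":-1,"travel":[0.001,0,0],"angular":[0,0,0]},{"claw":-1,"travel":[0,0,0],"angular":[0,0,0]}]' >/dev/null; python3 f.py
```

```text
adv,lat,dep mm [ 1.782e+02 -1.000e-01  7.000e-01] F tool [-2.7  0.1  2.2] M [ 0.06 -0.56 -0.02] [ 0.1439  0.8852 -0.4424] [ 0.987 -0.162 -0.002]
adv,lat,dep mm [178.5  -0.2   0.5] F tool [-6.2 -0.5  0.8] M [ 0.1  -1.01 -0.01] [ 0.1442  0.8846 -0.4436] [ 0.987 -0.162 -0.002]
```

```bash
python3 -m jog '[{"claw":-1,"travel":[0.001,0,0],"angular":[0,0,0]},{"claw":-1,"travel":[0,0,0],"angular":[0,0,0]}]' >/dev/null; python3 f.py
python3 -m jog '[{"claw":-1,"travel":[0.001,0,0],"angular":[0,0,0]},{"claw":-1,"travel":[0,0,0],"angular":[0,0,0]}]' >/dev/null; python3 f.py
```

```text
adv,lat,dep mm [178.7  -0.2   0.3] F tool [-7.4 -0.1 -0.4] M [ 0.09 -1.4  -0.03] [ 0.1445  0.8839 -0.4448] [ 0.987 -0.163 -0.002]
adv,lat,dep mm [ 1.789e+02 -3.000e-01  1.000e-01] F tool [-9.5 -0.5 -2. ] M [ 0.13 -1.86 -0.04] [ 0.145   0.8832 -0.4461] [ 0.987 -0.163 -0.002]
```

It is firm at 9.5 N, so this is the catch block. I'll relax the push and give a slight pull back to confirm the pin holds.

```bash
python3 -m jog '[{"claw":-1,"travel":[-0.002,0,0],"angular":[0,0,0]},{"claw":-1,"travel":[-0.002,0,0],"angular":[0,0,0]},{"claw":-1,"travel":[0,0,0],"angular":[0,0,0]}]' >/dev/null; python3 f.py
python3 -m jog '[{"claw":-1,"travel":[-0.002,0,0],"angular":[0,0,0]},{"claw":-1,"travel":[0,0,0],"angular":[0,0,0]}]' >/dev/null; python3 f.py
python3 -m jog '[{"claw":-1,"travel":[-0.0015,0,0],"angular":[0,0,0]},{"claw":-1,"travel":[0,0,0],"angular":[0,0,0]}]' >/dev/null; python3 f.py
```

```text
adv,lat,dep mm [178.2  -0.    0.8] F tool [-3.5  0.1  2.1] M [ 0.07 -0.49 -0.05] [ 0.1438  0.8864 -0.44  ] [ 0.987 -0.161 -0.002]
adv,lat,dep mm [177.8   0.2   0.9] F tool [-0.8 -0.3  1.6] M [ 0.08  0.2  -0.04] [ 0.1429  0.8878 -0.4376] [ 0.987 -0.16  -0.002]
adv,lat,dep mm [176.2   0.2   0.7] F tool [0.7 0.6 1.6] M [ 0.05  0.43 -0.01] [ 0.1427  0.8876 -0.438 ] [ 0.987 -0.16  -0.002]
```

```bash
python3 -m jog '[{"claw":-1,"travel":[-0.0015,0,0],"angular":[0,0,0]},{"claw":-1,"travel":[0,0,0],"angular":[0,0,0]}]' >/dev/null; python3 f.py
python3 -m jog '[{"claw":-1,"travel":[-0.0015,0,0],"angular":[0,0,0]},{"claw":-1,"travel":[0,0,0],"angular":[0,0,0]}]' >/dev/null; python3 f.py
```

```text
adv,lat,dep mm [1.739e+02 1.000e-01 7.000e-01] F tool [1.7 0.2 2.1] M [ 0.02  0.51 -0.1 ] [ 0.1431  0.8869 -0.4392] [ 0.987 -0.16  -0.002]
adv,lat,dep mm [1.724e+02 1.000e-01 7.000e-01] F tool [ 1.3 -0.6  1.4] M [ 0.12  0.6  -0.05] [ 0.1434  0.8869 -0.4391] [ 0.987 -0.161 -0.002]
```

The pin eases in over the last 8 mm of travel, like a detent. I'll push back up against the catch.

```bash
python3 -m jog '[{"claw":-1,"travel":[0.002,0,0],"angular":[0,0,0]},{"claw":-1,"travel":[0.002,0,0],"angular":[0,0,0]},{"claw":-1,"travel":[0.001,0,0],"angular":[0,0,0]},{"claw":-1,"travel":[0,0,0],"angular":[0,0,0]}]' >/dev/null; python3 f.py
python3 -m jog '[{"claw":-1,"travel":[0.001,0,0],"angular":[0,0,0]},{"claw":-1,"travel":[0.001,0,0],"angular":[0,0,0]},{"claw":-1,"travel":[0,0,0],"angular":[0,0,0]}]' >/dev/null; python3 f.py
```

```text
adv,lat,dep mm [1.776e+02 1.000e-01 9.000e-01] F tool [0.3 0.2 1.4] M [0.   0.47 0.03] [ 0.1426  0.8867 -0.4398] [ 0.987 -0.16  -0.003]
adv,lat,dep mm [ 1.782e+02 -1.000e-01  9.000e-01] F tool [-1.  -0.4  2.2] M [ 0.03  0.07 -0.09] [ 0.1435  0.8856 -0.4417] [ 0.987 -0.161 -0.003]
```

```bash
python3 -m jog '[{"claw":-1,"travel":[0.001,0,0],"angular":[0,0,0]},{"claw":-1,"travel":[0.001,0,0],"angular":[0,0,0]},{"claw":-1,"travel":[0,0,0],"angular":[0,0,0]}]' >/dev/null; python3 f.py
python3 -m jog '[{"claw":-1,"travel":[-0.002,0,0],"angular":[0,0,0]},{"claw":-1,"travel":[0,0,0],"angular":[0,0,0]}]' >/dev/null; python3 f.py
python3 - <<'E'
from h import *
q,U=look('wrist'); save(q,'w8.png'); g=np.array(q['pixels']).astype(int).sum(2)//3
for c in(305,316,325): print(c,''.join('%4d'%v for v in g[108:182:2,c]))
for n in('carriage_mid','carriage_grip'):print(n,[(a['xy'],a['conf']) for a in spot_in(q,n)[:1]])
E
```

```text
adv,lat,dep mm [178.8  -0.2   0.6] F tool [-4.9 -0.2  3.1] M [ 0.1  -0.78 -0.04] [ 0.1442  0.8844 -0.4439] [ 0.987 -0.162 -0.002]
adv,lat,dep mm [178.5  -0.    0.8] F tool [-3.6 -0.1  2.7] M [ 0.02 -0.51 -0.02] [ 0.1438  0.8862 -0.4404] [ 0.987 -0.161 -0.002]
305  131 132 130  78  54  91 111 110 110 108 110 108 106 108 109 107 107 107 106 108  96  89  91  90  90  90  92  92  92  91  87  88  82  40  12  19  15
316  130 129 128  78  62  95 108 108 107 106 106 105 106 105 104 105 105 105 105 104  96  88  90  92  90  92  94  90  91  90  86  92  82  34  17  15  16
325  129 130 121  79  69  70  70  74  90 103 108 108 109 109 108 106 102  87  70  78  93  96  97  97  97  97  98  96  98  98  95  96  89  44  18  15  17
carriage_mid [([313.0, 227.1], 0.79)]
carriage_grip [([312.5, 225.1], 0.58)]
```

The catch block (rows 113–147) meets the brass at row 148 with no gap. I'll let go and back off square to the arm.

```bash
python3 -m jog '[{"claw":-0.4,"travel":[0,0,0],"angular":[0,0,0]},{"claw":-0.2,"travel":[0,0,0],"angular":[0,0,0]},{"claw":0,"travel":[0,0,0],"angular":[0,0,0]},{"claw":0,"travel":[0,0,0],"angular":[0,0,0]},{"claw":0,"travel":[0,0,0],"angular":[0,0,0]},{"claw":0,"travel":[0,0,0],"angular":[0,0,0]}]'; python3 f.py
python3 - <<'E'
from h import *
q,U=look('wrist'); save(q,'w9.png'); g=np.array(q['pixels']).astype(int).sum(2)//3
for c in(305,316,325): print(c,''.join('%4d'%v for v in g[108:182:2,c]))
E
```

```text
t: 25.58
position: [0.5676, 0.0145, 0.1789]
tool_rot: [0.742, 0.631, -0.172, 0.145]
force: [0.4, 0.4, 0.0]
finger_gap: 0.499
grasp_force: 0.0
adv,lat,dep mm [1.794e+02 1.000e-01 7.000e-01] F tool [ 0.4  0.3 -0.2] M [ 0.08  0.39 -0.03] [ 0.1431  0.8868 -0.4394] [ 0.987 -0.16  -0.002]
305  135 137 136 134  81  58  94 113 115 114 114 114 113 112 111 110 110 112 112 112 109  97  93  93  92  93  94  94  96  93  92  93  94  89  46  15  17
316  135 134 134 125  74  67  99 113 112 110 111 108 109 109 108 108 107 107 109 109 105 101  91  91  92  94  93  96  94  93  92  91  92  88  48  16  20
325  135 135 133 128  82  70  74  72  76  94 109 113 112 113 112 113 111 105  91  76  82  98 101  99 102  98  98 103 101 101  98  97 100  96  51  16  20
```

```bash
python3 -m jog '[{"claw":0,"travel":[0,0,-0.01],"angular":[0,0,0]},{"claw":0,"travel":[0,0,-0.02],"angular":[0,0,0]},{"claw":0,"travel":[0,0,-0.03],"angular":[0,0,0]},{"claw":0,"travel":[0,0,-0.03],"angular":[0,0,0]},{"claw":0,"travel":[0,0,-0.03],"angular":[0,0,0]},{"claw":0,"travel":[0,0,-0.02],"angular":[0,0,0]},{"claw":0,"travel":[0,0,0],"angular":[0,0,0]},{"claw":0,"travel":[0,0,0],"angular":[0,0,0]}]'
python3 - <<'E'
from h import *
from numpy import array as a
np.set_printoptions(precision=4,suppress=True)
q,U=look('wrist'); save(q,'w10.png'); sc=look('scene'); sd=look('side'); save(sc[0],'sc10.png'); save(sd[0],'sd10.png')
for n in('carriage_mid','carriage_grip'):
  rs=[]
  for p,T in((q,U),sc,sd):
    r=spot_in(p,n); print(n,[(x['xy'],round(x['conf'],2)) for x in r[:1]])
    if r: rs.append(ray(p,T,r[0]['xy']))
  if len(rs)>1: X=tri(rs); print(X)
g=a(q['pixels']).astype(int).sum(2)//3
for c in(309,314,319): print(c,''.join('%4d'%v for v in g[60:250:3,c]))
E
```

```text
t: 26.3
position: [0.5779, 0.0759, 0.3056]
tool_rot: [0.742, 0.632, -0.171, 0.146]
force: [-0.6, -0.7, -0.4]
finger_gap: 0.506
grasp_force: 0.0
carriage_mid [([313.1, 179.1], 0.84)]
carriage_mid [([328.1, 192.8], 0.82)]
carriage_mid [([316.7, 182.1], 0.72)]
[0.5683 0.0131 0.1746]
carriage_grip [([312.3, 175.9], 0.83)]
carriage_grip [([331.4, 195.8], 0.84)]
carriage_grip [([316.9, 183.2], 0.65)]
[0.5684 0.018  0.1699]
309  126 124 126 125 126 125 125 123 126 123 124 124 125 123 120  79 102 101 104 101  98  87  85  86  85  82  25  17  23  76  84  40  20  14  13  19  19  14  15  14  13  15  15  20  17  14  14  18  30  47  57  56  56  56  58  41  97 123 122 124 123 170 178 179
314  125 124 124 124 124 125 123 124 124 124 122 123 123 124 121  81 101 100 100  96  96  85  83  84  87  84  25  16  56 101 101  86  19  16  13  13  13  24  12  18  20  17  18  22  20  21  24  38  41  43  43  44  39  41  42  52  83 124 121 116 115 116 119 117
319  124 124 124 125 126 123 123 122 123 122 125 123 123 123 121  67  82 103 103 100  76  85  91  91  91  87  33  19  14  18  29  14  12  19  12  18  20  16  18  14  24  17  20  18  23  25  26  31  27  32  24  29  30  29  28  35 144 199 200 199 199 199 199 201
```

The cutter stays hard against the catch with the gripper clear, and the force record shows the pin released into the foot's gap. Handing in.

```bash
python3 -c "
from bench import manip; print(manip.sign_off())"
```

```text
the job is handed in; nothing more can be done
None
```

The cutter is back on the sealer arm, nose first and hard against the catch, and the gripper has let go and backed clear. The pin's click was felt as the upward force dropping from 4.7 N to about 0, but it could not be seen, and a gentle pull back of about 6 mm met almost no resistance before I pushed it home again. The job is handed in, at about 26 s on the robot's clock.

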